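Load and start the pigment tub mixer

ROBOT

A 7-joint arm with a two-finger parallel gripper is mounted at the origin on the work surface. World frame = base frame: x ahead of the robot, y to its left, z up, the work surface at z = 0. Lengths are in m, angles in rad, forces in N, time in s.
With the tool pointing down it reaches from about 0.4 to 0.85 m from the base axis. Payload 10.4 kg.
Tool frame: the origin (TCP) lies midway between the tips of the shut fingers; the grasp point (between the pads) lies 19 mm behind it; z points along the fingers, y is the line along which they close (so a half turn about z gives the same grasp; the last joint's range is limited). The gripper opens to 85 mm and grips with 20 to 120 N. Pads are 22 mm wide; open, the fingers measure 114 mm over their backs; the gripper's body (76 mm by 85 mm) begins 54 mm behind the grasp point. The pads swing forward as they close: fully open they stand 13 mm farther back than shut.
Start: joints at [-1.239, 0.332, -0.065, 1.46, 0.022, 1.35, -0.088], TCP at [0.217, 0.586, 0.231] pointing down, gripper open.
Joint ranges: [-2.6, 2.6], [-0.5, 2.12], [-1.47, 1.34], [0.16, 2.42], [-1.27, 4.41], [0.06, 2.06], [-2.6, 2.6]. Speed limits (rad/s): [2.22, 2.22, 2.79, 2.79, 3.14, 3.14, 3.14].

INTERFACE

Orientations are given as a 3x3 rotation matrix whose columns are the frame's x, y, z axes.
In Python, from cell import manip gives the robot as it stands. The module is installed in compiled form; this text tells all that it offers.
- The arm moves only by the tool servo_tool, never from a script. Its argument "deltas" is a list of rows, each a list of 7 numbers: the shift along the tool's x, y, z scaled (see below), then the turn, a rotation vector about the tool's x, y, z scaled (see below), then the closure, from 0 (fully open) to 1 (shut). In form: [[tx, ty, tz, rx, ry, rz, jaw], ...]. A call has exactly 8 rows; each row is the pose to reach, as a shift and turn from the pose commanded when the call began, along the tool's axes at that moment; what a row does not reach only later rows make up. The controller multiplies each number of a shift by 0.25 m and each number of a turn by 120 degrees. A row lasts 1/12 s, in which the tool goes at most 41.7 mm and 7.16 degrees, less where a joint would pass 70% of its speed; a pose out of reach is approached as far as the arm can. A call with a number of a shift or a turn outside -1 to 1 is refused whole. A call with a gripper value outside its range is refused whole. The fingers move at their own pace and stop on an object; "newtons" is the grip in N (left out, the last holds). Time passes only in rows, so rows that repeat a pose let the fingers close, or fill a call up. It gives the time, the measured TCP pose, the force, the opening and the grip force at its end, in the units of the state.
- manip.sense(): the state, without advancing time (a new reading comes with each control period).
- manip.get_image(name): name is "scene" or "top"; returns a dict with "frame" (420x560x3 uint8, red, green, blue), "fovy" (degrees; the focal length in pixels is half the picture's height over the tangent of half this angle, whatever the lens; pixels are square), "cx", "cy" (the principal point, pixels), "pose" (4x4, takes a point from camera to world coordinates). Camera axes: x right, y down, z forward; pixel columns grow to the right and rows downward; lengths in m; the calibration is good to about 2 mm. A picture is of the moment at which its call begins. There is no depth.
- manip.job_done(): hands the job in; it is judged then, once.
Trained networks look in a picture, given as the dict that the camera call returned (one of the last four; its "shot" number tells which), for a name from the list of things; names that differ only in an ending like _2 or _b are one class to them, and where a whole thing is asked for, a point or a joint stands for the part that bears it (a point fixed in the world has none). Each returns a list of dicts, best first, with "score" (0 to 1); they miss things now and then, are a little off and sometimes report something else, mostly with a low value. They report only what shows in the picture. A call takes as long as a camera call. They do not tell look-alikes from the thing itself.
- manip.search_frame(thing, picture): "position" ([column, row] in pixels, amid what is visible of it).
- manip.silhouettes(thing, picture): "pixels" (420x560 bool, what is visible of it) and "position" ([column, row] in pixels, amid what is visible of it).
The state is a dict: "time_s": time; "joint_pos": joint angles; "joint_vel": joint speeds; "joint_torque": joint torques, N m; "eef_pos": TCP position; "ee_rot": TCP orientation; "ft_force": force on the tool from outside, world axes, zero at the start; "torque": the same for the moment, N m; "gripper_width": finger opening in m; "gripper_force": force on a finger pad.
Only numpy, scipy, OpenCV 4.12 (cv2) and the standard library are available. Lean on these libraries where they do the work, as an engineer would, in place of code of your own. Each camera call takes 0.05 s, during which the arm holds its last target. There are 200 camera calls.

TASK

Set every pigment tub that is on the table upright into a pocket of the mixer, one per pocket (any tub in any pocket), then swing the upper shell over and press it fully shut, flush on the lower half. With the shell shut, press the keys fully down one at a time and let each come back up: white once, then yellow twice, then green once; never press a key while the shell is open, and leave the cup, the bottle and the brush alone.

Things in the scene. Friction and masses are not known exactly. Their poses are not given: they have to be found in the camera images.
- mixer: clamshell tub mixer, fixed: white low box 176 x 176 mm with a grey top face (the rim) at height 50 mm. Origin: centre of its underside on the table. In the grey face are four square pockets, 63 mm wide, 14 mm deep, 84 mm apart centre to centre in a 2 x 2 grid (centres at x, y = +-42 mm in the mixer's frame). The hinge of the upper shell lies along its -y edge, parallel to its x axis. Its yaw varies by up to 0.25 rad
- pocket1 (a point): centre of the floor of the -x -y pocket of the mixer (14 mm below the rim); takes one tub upright, any tub in any pocket
- pocket2 (a point): centre of the floor of the -x +y pocket of the mixer (14 mm below the rim); takes one tub upright, any tub in any pocket
- pocket3 (a point): centre of the floor of the +x -y pocket of the mixer (14 mm below the rim); takes one tub upright, any tub in any pocket
- pocket4 (a point): centre of the floor of the +x +y pocket of the mixer (14 mm below the rim); takes one tub upright, any tub in any pocket
- hinge (a point): middle of the hinge line of the upper shell: -y edge of the mixer, at rim height (50 mm); the hinge line runs along the mixer's x axis
- upper_shell (a joint): angle of the upper shell: 0 = shut, its edges flush on the rim of the lower half; 1.57 = upright; up to 2.1 = leaning back to the mixer's -y side (starts open at 1.8 to 2.0). A stiff hinge: it stays at whatever angle it is left, and must be pushed all the way shut (about 1 to 4 N at the tab). The shell is a white hollow cover 176 x 176 mm, 50 mm deep, walls 4 mm; when shut its top is at height 100 mm. Fixed to the mixer
- tab (a point): middle of the orange grip tab on the free edge of the upper shell, on its centre line, 191 mm from the hinge line and 6 mm outward of the shell's rim plane. Tab 70 mm long (along the hinge direction), 8 mm thick, standing 27 mm out from the shell's wall. Its frame is the shell's: y from hinge to tab, z outward (up when shut), x along the hinge
- shell_top (a point): centre of the flat outside of the upper shell, with a blue square 110 mm wide (88 mm from the hinge line, 50 mm outward of the rim plane); its frame is the shell's: y from hinge to free edge, z outward
- key_box: grey key box, fixed on the table, 75 x 180 x 30 mm (x, y, z), origin at the centre of its underside; three round spring keys stand on it in a row along its y axis, 55 mm apart, their colours in any order
- key_white_top (a point): centre of the top of the white key: a round cap of radius 15 mm in a slightly larger grey housing on the key box, pressed straight down
- key_white (a joint): travel of the white key in m: 0 = up, 0.006 = fully down (about 5 N); it springs back
- key_yellow_top (a point): centre of the top of the yellow key: a round cap of radius 15 mm in a slightly larger grey housing on the key box, pressed straight down
- key_yellow (a joint): travel of the yellow key in m: 0 = up, 0.006 = fully down (about 5 N); it springs back
- key_green_top (a point): centre of the top of the green key: a round cap of radius 15 mm in a slightly larger grey housing on the key box, pressed straight down
- key_green (a joint): travel of the green key in m: 0 = up, 0.006 = fully down (about 5 N); it springs back
- tub_red_c (a point): centre (25 mm above its underside) of the pigment tub with the red lid: upright closed round tub, diameter 56 mm, height 50 mm, 85 to 170 g; z is its axis. May be absent (None)
- tub_blue_c (a point): centre (25 mm above its underside) of the pigment tub with the blue lid: upright closed round tub, diameter 56 mm, height 50 mm, 85 to 170 g; z is its axis. May be absent (None)
- tub_yellow_c (a point): centre (25 mm above its underside) of the pigment tub with the yellow lid: upright closed round tub, diameter 56 mm, height 50 mm, 85 to 170 g; z is its axis. May be absent (None)
- tub_green_c (a point): centre (25 mm above its underside) of the pigment tub with the green lid: upright closed round tub, diameter 56 mm, height 50 mm, 85 to 170 g; z is its axis. May be absent (None)
- mix_cup: bystander: clear plastic cup, 68 mm wide, 75 mm high; origin at the centre of its underside
- skin_bottle: bystander: terracotta paint bottle, 60 mm wide, 150 mm high, red cap; origin at the centre of its underside
- paint_brush: bystander: paint brush about 180 mm long lying on the table; origin at about its middle
There are look-alikes about, which are no part of the job. Several things look just like the part that bears tub_blue_c: the one meant starts nearest to the robot's base.

How it is judged:
On the way, in this order (a step that is already met when the one before it is completed fails the run):
1. every tub present sits upright in a pocket, the shell still open (((horizontal distance between tub_red_c and pocket1 below 0.012 m and z of tub_red_c in the frame of pocket1 below 0.03 m and angle between tub_red_c's own z axis and vertical below 0.12 rad) or (horizontal distance between tub_red_c and pocket2 below 0.012 m and z of tub_red_c in the frame of pocket2 below 0.03 m and angle between tub_red_c's own z axis and vertical below 0.12 rad) or (horizontal distance between tub_red_c and pocket3 below 0.012 m and z of tub_red_c in the frame of pocket3 below 0.03 m and angle between tub_red_c's own z axis and vertical below 0.12 rad) or (horizontal distance between tub_red_c and pocket4 below 0.012 m and z of tub_red_c in the frame of pocket4 below 0.03 m and angle between tub_red_c's own z axis and vertical below 0.12 rad)) and ((horizontal distance between tub_blue_c and pocket1 below 0.012 m and z of tub_blue_c in the frame of pocket1 below 0.03 m and angle between tub_blue_c's own z axis and vertical below 0.12 rad) or (horizontal distance between tub_blue_c and pocket2 below 0.012 m and z of tub_blue_c in the frame of pocket2 below 0.03 m and angle between tub_blue_c's own z axis and vertical below 0.12 rad) or (horizontal distance between tub_blue_c and pocket3 below 0.012 m and z of tub_blue_c in the frame of pocket3 below 0.03 m and angle between tub_blue_c's own z axis and vertical below 0.12 rad) or (horizontal distance between tub_blue_c and pocket4 below 0.012 m and z of tub_blue_c in the frame of pocket4 below 0.03 m and angle between tub_blue_c's own z axis and vertical below 0.12 rad)) and ((horizontal distance between tub_yellow_c and pocket1 below 0.012 m and z of tub_yellow_c in the frame of pocket1 below 0.03 m and angle between tub_yellow_c's own z axis and vertical below 0.12 rad) or (horizontal distance between tub_yellow_c and pocket2 below 0.012 m and z of tub_yellow_c in the frame of pocket2 below 0.03 m and angle between tub_yellow_c's own z axis and vertical below 0.12 rad) or (horizontal distance between tub_yellow_c and pocket3 below 0.012 m and z of tub_yellow_c in the frame of pocket3 below 0.03 m and angle between tub_yellow_c's own z axis and vertical below 0.12 rad) or (horizontal distance between tub_yellow_c and pocket4 below 0.012 m and z of tub_yellow_c in the frame of pocket4 below 0.03 m and angle between tub_yellow_c's own z axis and vertical below 0.12 rad)) and ((horizontal distance between tub_green_c and pocket1 below 0.012 m and z of tub_green_c in the frame of pocket1 below 0.03 m and angle between tub_green_c's own z axis and vertical below 0.12 rad) or (horizontal distance between tub_green_c and pocket2 below 0.012 m and z of tub_green_c in the frame of pocket2 below 0.03 m and angle between tub_green_c's own z axis and vertical below 0.12 rad) or (horizontal distance between tub_green_c and pocket3 below 0.012 m and z of tub_green_c in the frame of pocket3 below 0.03 m and angle between tub_green_c's own z axis and vertical below 0.12 rad) or (horizontal distance between tub_green_c and pocket4 below 0.012 m and z of tub_green_c in the frame of pocket4 below 0.03 m and angle between tub_green_c's own z axis and vertical below 0.12 rad)) and value of joint upper_shell above 1 rad), for 0.2 s.
2. the upper shell is shut flush on the lower half with the tubs inside (((horizontal distance between tub_red_c and pocket1 below 0.012 m and z of tub_red_c in the frame of pocket1 below 0.03 m and angle between tub_red_c's own z axis and vertical below 0.12 rad) or (horizontal distance between tub_red_c and pocket2 below 0.012 m and z of tub_red_c in the frame of pocket2 below 0.03 m and angle between tub_red_c's own z axis and vertical below 0.12 rad) or (horizontal distance between tub_red_c and pocket3 below 0.012 m and z of tub_red_c in the frame of pocket3 below 0.03 m and angle between tub_red_c's own z axis and vertical below 0.12 rad) or (horizontal distance between tub_red_c and pocket4 below 0.012 m and z of tub_red_c in the frame of pocket4 below 0.03 m and angle between tub_red_c's own z axis and vertical below 0.12 rad)) and ((horizontal distance between tub_blue_c and pocket1 below 0.012 m and z of tub_blue_c in the frame of pocket1 below 0.03 m and angle between tub_blue_c's own z axis and vertical below 0.12 rad) or (horizontal distance between tub_blue_c and pocket2 below 0.012 m and z of tub_blue_c in the frame of pocket2 below 0.03 m and angle between tub_blue_c's own z axis and vertical below 0.12 rad) or (horizontal distance between tub_blue_c and pocket3 below 0.012 m and z of tub_blue_c in the frame of pocket3 below 0.03 m and angle between tub_blue_c's own z axis and vertical below 0.12 rad) or (horizontal distance between tub_blue_c and pocket4 below 0.012 m and z of tub_blue_c in the frame of pocket4 below 0.03 m and angle between tub_blue_c's own z axis and vertical below 0.12 rad)) and ((horizontal distance between tub_yellow_c and pocket1 below 0.012 m and z of tub_yellow_c in the frame of pocket1 below 0.03 m and angle between tub_yellow_c's own z axis and vertical below 0.12 rad) or (horizontal distance between tub_yellow_c and pocket2 below 0.012 m and z of tub_yellow_c in the frame of pocket2 below 0.03 m and angle between tub_yellow_c's own z axis and vertical below 0.12 rad) or (horizontal distance between tub_yellow_c and pocket3 below 0.012 m and z of tub_yellow_c in the frame of pocket3 below 0.03 m and angle between tub_yellow_c's own z axis and vertical below 0.12 rad) or (horizontal distance between tub_yellow_c and pocket4 below 0.012 m and z of tub_yellow_c in the frame of pocket4 below 0.03 m and angle between tub_yellow_c's own z axis and vertical below 0.12 rad)) and ((horizontal distance between tub_green_c and pocket1 below 0.012 m and z of tub_green_c in the frame of pocket1 below 0.03 m and angle between tub_green_c's own z axis and vertical below 0.12 rad) or (horizontal distance between tub_green_c and pocket2 below 0.012 m and z of tub_green_c in the frame of pocket2 below 0.03 m and angle between tub_green_c's own z axis and vertical below 0.12 rad) or (horizontal distance between tub_green_c and pocket3 below 0.012 m and z of tub_green_c in the frame of pocket3 below 0.03 m and angle between tub_green_c's own z axis and vertical below 0.12 rad) or (horizontal distance between tub_green_c and pocket4 below 0.012 m and z of tub_green_c in the frame of pocket4 below 0.03 m and angle between tub_green_c's own z axis and vertical below 0.12 rad)) and value of joint upper_shell below 0.03 rad), for 0.2 s.
3. the white key is fully down, alone, with the shell shut (all of step 2 and value of joint key_white above 0.0045 m and value of joint each of key_yellow, key_green below 0.002 m), for 0.05 s.
4. the yellow key is fully down, alone, with the shell shut (all of step 2 and value of joint key_yellow above 0.0045 m and value of joint each of key_white, key_green below 0.002 m), for 0.05 s.
5. the yellow key has come back up (value of joint key_yellow below 0.001 m), for 0.05 s.
6. the yellow key is fully down a second time, alone, with the shell shut (all of step 4), for 0.05 s.
7. the green key is fully down, alone, with the shell shut (all of step 2 and value of joint key_green above 0.0045 m and value of joint each of key_white, key_yellow below 0.002 m), for 0.05 s.
At the end, for the whole second after the job is handed in: Every tub present stands upright (within 0.12 rad) in a pocket, within 12 mm of its centre and on its floor (within 5 mm); the shell is shut (below 0.03 rad) and still; all keys are back up (within 1 mm) (all of step 2 and value of joint each of key_white, key_yellow, key_green below 0.001 m and velocity of joint upper_shell below 0.05 rad/s); the robot touches nothing.
It fails at once if a key is pressed (over 3 mm) while the shell is open (over 0.1 rad) (value of joint upper_shell above 0.1 rad and value of joint any of key_white, key_yellow, key_green above 0.003 m).
It fails at once if two keys are down at once (over 3 mm) (value of joint each of key_white, key_yellow above 0.003 m or value of joint each of key_white, key_green above 0.003 m or value of joint each of key_yellow, key_green above 0.003 m).
It fails at once if the cup, the bottle or the brush is moved over 40 mm (distance of any of mix_cup, skin_bottle, paint_brush from where it was at the start of the episode above 0.04 m).
Of tub_red, tub_blue, tub_yellow, tub_green only 3 to 4 are there at a start; the rules pass over those that are not, and their reading is None.
At some moment in a run one of tub_red, tub_blue, tub_yellow, tub_green may be knocked a few centimetres aside while the robot is not near it.
Once in a run the grip may slacken for a moment while it holds something.
It also fails if it takes over 192 s, if anything falls off the work surface, if the arm or the gripper's body presses on something with over 40 N, if the wrist force passes 120 N, or if a joint passes its speed limit or range.

## Working session

There is one attempt and no reset: what is moved stays moved. The work goes in short steps, Python scripts to look and compute and a tool call to move; the robot and the scene stay as the last step left them, time stands still between calls to the robot, and variables do not carry over. Pictures are saved under pics/ and viewed, at most 14 in all, crops included, and the job is handed in when it is done.

Besides the shell and the picture viewer there is one more tool, called after "Request:" as name([rows], argument=value, ...), one row to a line, values as JSON. servo_tool: Moves the arm, as the interface text tells. Shifts and turns lie within -1 to 1; 1 stands for 0.25 m of shift or 120 degrees of turn. Its arguments: {"type":"object","properties":{"deltas":{"type":"array","items":{"type":"array","items":{"type":"number","minimum":-1,"maximum":1}}},"newtons":{"type":"number"}},"required":["deltas"]}

```bash
mkdir -p pics; cat > h.py <<'E'
import numpy as np, cv2
from cell import manip
def ray(im,uv):
    H=im["frame"].shape[0]; f=H/2/np.tan(np.radians(im["fovy"])/2)
    T=np.array(im["pose"]); d=T[:3,:3]@np.array([(uv[0]-im["cx"])/f,(uv[1]-im["cy"])/f,1.]); return T[:3,3],d
def at_z(im,uv,z):
    o,d=ray(im,uv); return o+d*(z-o[2])/d[2]
def proj(im,p):
    H=im["frame"].shape[0]; f=H/2/np.tan(np.radians(im["fovy"])/2)
    T=np.array(im["pose"]); c=T[:3,:3].T@(np.array(p)-T[:3,3]); return np.array([im["cx"]+f*c[0]/c[2],im["cy"]+f*c[1]/c[2]])
def save(im,n): cv2.imwrite(f"pics/{n}.png",im["frame"][:,:,::-1])
E
python3 - <<'E'
from h import *
np.set_printoptions(precision=3,suppress=True)
ims={n:manip.get_image(n) for n in("top","scene")}
for n,im in ims.items():
    save(im,n+"0"); print(n,im["fovy"],np.array(im["pose"]))
    for t,z in [("tub_red_c",.025),("tub_blue_c",.025),("tub_yellow_c",.025),("tub_green_c",.025),("mixer",.05),("key_box",.03),("key_white_top",.04),("key_yellow_top",.04),("key_green_top",.04),("tab",.2),("shell_top",.15),("mix_cup",.03),("skin_bottle",.07),("paint_brush",.005)]:
        for r in manip.search_frame(t,im)[:4]:
            if r["score"]>.2: print(t,round(r["score"],2),np.round(r["position"]),at_z(im,r["position"],z))
s=manip.sense();print(s["eef_pos"],np.array(s["ee_rot"]),s["gripper_width"],s["time_s"])
E
```

```text
top 52.624549820016696 [[ 0.013 -0.991  0.136  0.511]
 [-1.    -0.009  0.025  0.061]
 [-0.024 -0.136 -0.99   0.932]
 [ 0.     0.     0.     1.   ]]
tub_red_c 0.79 [146. 284.] [0.475 0.369 0.025]
tub_blue_c 0.95 [283. 240.] [0.572 0.078 0.025]
tub_blue_c 0.82 [295. 190.] [0.681 0.054 0.025]
tub_blue_c 0.8 [252. 156.] [0.756 0.149 0.025]
tub_blue_c 0.68 [348. 198.] [ 0.662 -0.061  0.025]
tub_yellow_c 0.69 [229. 205.] [0.646 0.197 0.025]
mixer 0.63 [429. 270.] [ 0.511 -0.221  0.05 ]
key_box 0.72 [241. 286.] [0.474 0.165 0.03 ]
key_white_top 0.5 [255. 282.] [0.482 0.136 0.04 ]
key_yellow_top 0.54 [204. 287.] [0.472 0.241 0.04 ]
key_green_top 0.68 [229. 285.] [0.475 0.188 0.04 ]
tab 0.73 [469. 269.] [ 0.514 -0.24   0.2  ]
shell_top 0.84 [466. 272.] [ 0.509 -0.256  0.15 ]
shell_top 0.62 [431. 150.] [ 0.735 -0.201  0.15 ]
mix_cup 0.85 [304. 134.] [0.804 0.035 0.03 ]
skin_bottle 0.73 [430. 148.] [ 0.763 -0.224  0.07 ]
skin_bottle 0.53 [468. 270.] [ 0.512 -0.292  0.07 ]
paint_brush 0.91 [198. 172.] [0.722 0.271 0.005]
paint_brush 0.25 [230. 206.] [0.647 0.196 0.005]
scene 46.94443009532804 [[
[... 415 characters left out ...]
ub_yellow_c 0.4 [159. 202.] [ 0.462 -0.213  0.025]
mixer 0.75 [160. 196.] [ 0.469 -0.206  0.05 ]
mixer 0.63 [132. 180.] [ 0.388 -0.283  0.05 ]
key_box 0.79 [319. 197.] [0.502 0.184 0.03 ]
key_white_top 0.58 [285. 217.] [0.588 0.084 0.04 ]
key_white_top 0.49 [377. 261.] [0.764 0.25  0.04 ]
key_green_top 0.21 [132. 182.] [ 0.378 -0.283  0.04 ]
tab 0.82 [131. 182.] [ 0.636 -0.237  0.2  ]
shell_top 0.94 [135. 182.] [ 0.557 -0.243  0.15 ]
mix_cup 0.68 [275. 280.] [0.778 0.03  0.03 ]
skin_bottle 0.59 [143. 276.] [ 0.773 -0.226  0.07 ]
paint_brush 0.61 [377. 262.] [0.731 0.265 0.005]
[0.217 0.586 0.231] [[-0.938  0.347  0.   ]
 [ 0.347  0.938  0.   ]
 [ 0.     0.    -1.   ]] 0.08538743228783131 1.5
```

View pics/top0.png

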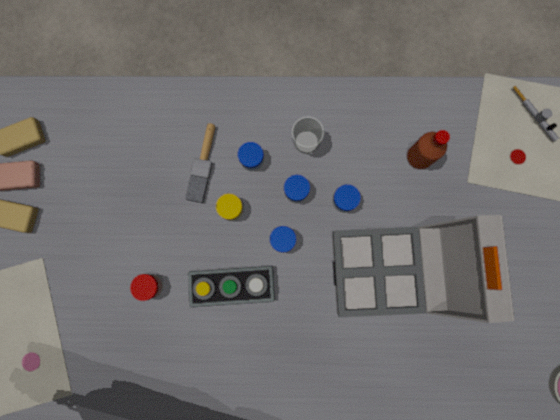

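View pics/scene0.png

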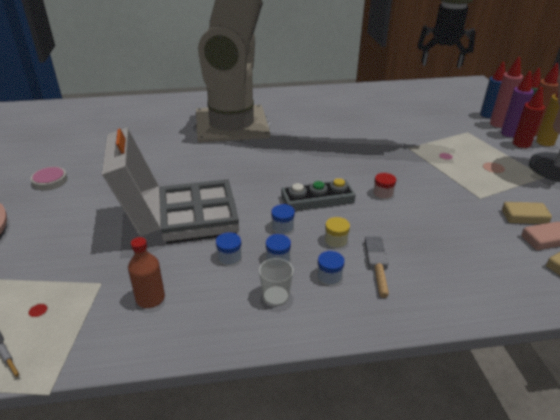

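The pictures show three of the tubs: red at top-view (145,287), yellow at (229,206), and four blue ones, of which (283,239) is nearest the base. There is no green tub. The keys left to right in the top view are yellow, green, white. The mixer is at (380,270) with its hinge on the world -y side, and the shell is open. Next I refine the positions.

```bash
cat >> h.py <<'E'
from scipy.optimize import minimize, least_squares
HSV={"red":[(0,8),(172,180)],"yellow":[(22,35)],"blue":[(105,125)]}
def lid(im,col,guess,r=16):
    """centroid of saturated lid colour near guess pixel"""
    h=cv2.cvtColor(im["frame"],cv2.COLOR_RGB2HSV); m=np.zeros(h.shape[:2],bool)
    for a,b in HSV[col]: m|=(h[...,0]>=a)&(h[...,0]<=b)
    m&=(h[...,1]>130)&(h[...,2]>60)
    yy,xx=np.indices(m.shape); m&=np.hypot(xx-guess[0],yy-guess[1])<r
    return np.array([xx[m].mean(),yy[m].mean()]),m.sum()
def tri(ims,uvs):
    A=[];b=[]
    for im,uv in zip(ims,uvs):
        o,d=ray(im,uv); d=d/np.linalg.norm(d); P=np.eye(3)-np.outer(d,d); A.append(P);b.append(P@o)
    return np.linalg.lstsq(np.vstack(A),np.hstack(b),rcond=None)[0]
E
python3 - <<'E'
from h import *
np.set_printoptions(precision=4,suppress=True)
t=manip.get_image("top");s=manip.get_image("scene")
for c,g1,g2 in [("red",(145,287),(386,182)),("yellow",(229,206),(338,228)),("blue",(283,239),(283,214))]:
    a,n=lid(t,c,g1);b,m=lid(s,c,g2); print(c,a,n,b,m,"top@.047",at_z(t,a,.047)[:2],"sc@.045",at_z(s,b,.045)[:2],"tri",tri([t,s],[a,b]))
# mixer fit: pocket floors in top view
g=cv2.cvtColor(t["frame"],cv2.COLOR_RGB2GRAY)
obs=[]
for u,v in [(357,252),(397,250),(360,293),(401,291)]:
    m=np.zeros((422,562),np.uint8); gg=cv2.GaussianBlur(g,(3,3),0)
    cv2.floodFill(gg.copy(),m,(u,v),255,25,25,cv2.FLOODFILL_FIXED_RANGE|4)
    mm=m[1:-1,1:-1]; r=cv2.minAreaRect(np.argwhere(mm)[:,::-1].astype(np.float32)); print(r,mm.sum(), at_z(t,r[0],.036)[:2],at_z(t,r[0],.05)[:2])
x=cv2.resize(t["frame"][210:335,320:525],None,fx=3.8,fy=3.8,interpolation=cv2.INTER_CUBIC)
cv2.imwrite("pics/mix.png",x[:,:,::-1])
E
```

```text
red [143.7148 286.9061] 575 [385.0833 180.0125] 240 top@.047 [0.4697 0.3649] sc@.045 [0.4734 0.3659] tri [0.4696 0.3671 0.0423]
yellow [228.803  206.2546] 538 [337.0146 226.2711] 343 top@.047 [0.6399 0.1933] sc@.045 [0.6442 0.1936] tri [0.6407 0.1944 0.0421]
blue [282.5651 238.6301] 538 [282.8506 212.5915] 328 top@.047 [0.5728 0.0789] sc@.045 [0.5749 0.0803] tri [0.5731 0.0798 0.0437]
((356.5442810058594, 251.66375732421875), (29.201841354370117, 27.73842430114746), 86.18592071533203) 809 [ 0.548  -0.0761] [ 0.5474 -0.074 ]
((396.67242431640625, 249.93104553222656), (29.41973304748535, 28.12784767150879), 86.633544921875) 824 [ 0.5526 -0.1597] [ 0.5519 -0.1562]
((359.3852233886719, 292.6634216308594), (30.066333770751953, 28.38212013244629), 86.42366790771484) 850 [ 0.4636 -0.081 ] [ 0.4644 -0.0788]
((400.5, 290.5), (29.0, 29.0), 90.0) 841 [ 0.4692 -0.1655] [ 0.4699 -0.162 ]
```

View pics/mix.png

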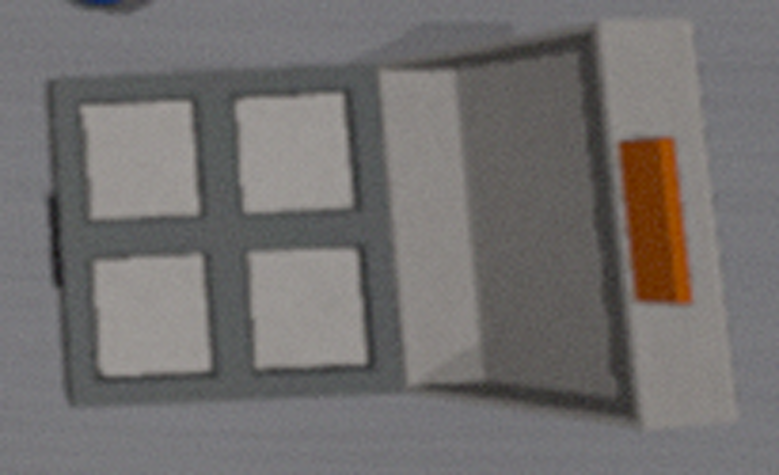

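```bash
cat >> h.py <<'E'
from scipy.spatial.transform import Rotation as Ro
def Rdown(a):
    a=np.radians(a); y=np.array([np.cos(a),np.sin(a),0]); z=np.array([0,0,-1.]); return np.column_stack([np.cross(y,z),y,z])
class Plan:
    def __init__(s,p=None,R=None):
        st=manip.sense(); s.p=np.array(st["eef_pos"] if p is None else p); s.R=np.array(st["ee_rot"]) if R is None else R
        print("t",round(st["time_s"],1),"at",np.round(s.p,4),"w",round(st["gripper_width"],4),"F",np.round(st["ft_force"],1), "q",np.round(st["joint_pos"],2))
    def call(s,*wps):  # each wp: (xyz, angle or R) ; all in one call
        for q,a in wps:
            R2=Rdown(a) if np.isscalar(a) else a
            d=s.R.T@(np.array(q)-s.p); rv=Ro.from_matrix(s.R.T@R2).as_rotvec()
            o=np.round(np.r_[d/.25,rv/np.radians(120)],3); print(o.tolist(),"" if abs(o).max()<=1 else "OVER")
        dd=o; s.p=s.p+s.R@(dd[:3]*.25); s.R=s.R@Ro.from_rotvec(dd[3:]*np.radians(120)).as_matrix(); print("--")
E
python3 - <<'E'
from h import *
P=Plan(); P.call(([.40,.43,.18],48)); P.call(([.4695,.366,.10],48)); P.call(([.4695,.366,.015],48))
E
```

```text
t 1.6 at [0.2171 0.5861 0.2313] w 0.0852 F [-0.2 -0.8 -0.1] q [-1.24  0.33 -0.06  1.46  0.02  1.35 -0.09]
[-0.903, -0.331, 0.205, 0.0, -0.0, 0.181] 
--
[-0.378, -0.004, 0.32, 0.0, -0.0, -0.0] 
--
[0.0, -0.0, 0.34, 0.0, -0.0, -0.0] 
--
```

Request:
servo_tool([
  [-0.903,-0.331,0.205,0,0,0.181,0],
  [-0.903,-0.331,0.205,0,0,0.181,0],
  [-0.903,-0.331,0.205,0,0,0.181,0],
  [-0.903,-0.331,0.205,0,0,0.181,0],
  [-0.903,-0.331,0.205,0,0,0.181,0],
  [-0.903,-0.331,0.205,0,0,0.181,0],
  [-0.903,-0.331,0.205,0,0,0.181,0],
  [-0.903,-0.331,0.205,0,0,0.181,0],
])

```text
time_s: 2.27
eef_pos: [0.402, 0.4278, 0.1797]
ee_rot: [[-0.739, 0.673, 0.0], [0.673, 0.739, -0.001], [-0.001, -0.001, -1.0]]
ft_force: [-0.1, 0.7, 0.6]
gripper_width: 0.0852
gripper_force: 0.0
```

Request:
servo_tool([
  [-0.378,-0.004,0.32,0,0,0,0],
  [-0.378,-0.004,0.32,0,0,0,0],
  [-0.378,-0.004,0.32,0,0,0,0],
  [-0.378,-0.004,0.32,0,0,0,0],
  [-0.378,-0.004,0.32,0,0,0,0],
  [-0.378,-0.004,0.32,0,0,0,0],
  [-0.378,-0.004,0.32,0,0,0,0],
  [-0.378,-0.004,0.32,0,0,0,0],
])

```text
time_s: 2.93
eef_pos: [0.4688, 0.368, 0.1012]
ee_rot: [[-0.744, 0.668, 0.001], [0.668, 0.744, 0.002], [0.001, 0.002, -1.0]]
ft_force: [-0.4, 1.7, -0.3]
gripper_width: 0.0856
gripper_force: 0.0
```

```bash
python3 - <<'E'
from h import *
im=manip.get_image("scene"); save(im,"s1"); t=manip.get_image("top")
a,n=lid(im,"red",(385,180),25); print(a,n)
a,n=lid(t,"red",(144,287),25); print(a,n)
P=Plan(); P.call(([.4695,.366,.015],48)); print(P.R)
E
```

```text
[385.03433476 180.26180258] 233
[143.95187166 287.04278075] 561
t 3.0 at [0.4691 0.3674 0.1009] w 0.085 F [-0.1 -0.1 -0.4] q [-0.86  0.37  0.15  1.7  -0.06  1.07  0.14]
[-0.005, -0.003, 0.343, 0.001, -0.0, 0.0] 
--
[[-7.43757178e-01  6.68449564e-01 -6.63311588e-04]
 [ 6.68449814e-01  7.43757207e-01 -2.50675439e-04]
 [ 3.25778886e-04 -6.29832165e-04 -9.99999749e-01]]
```

View pics/s1.png

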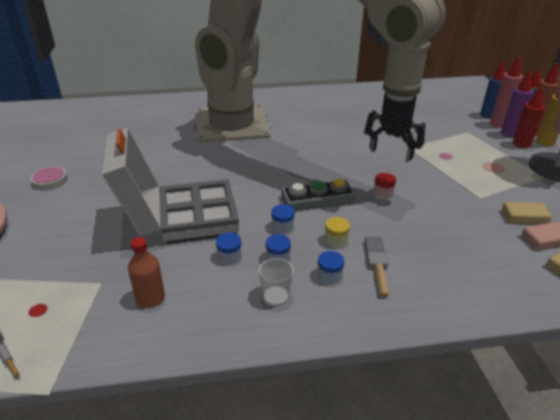

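The scene view shows the gripper open above the red tub, which is at (385,184). I check that they line up before going down.

```bash
python3 - <<'E'
from h import *
im=manip.get_image("scene")
print(proj(im,[.469,.3674,.10]),proj(im,[.469,.3674,.12]),proj(im,[.4695,.366,.045]))
for sg in(1,-1): print(proj(im,np.array([.469,.3674,.115])+sg*.05*np.array([.668,.744,0])))
E
```

```text
[388.12752104 160.73804121] [389.2751814  153.82609692] [384.63039058 179.21133536]
[407.98958264 161.19435652]
[370.65501037 150.13845328]
```

Request:
servo_tool([
  [0,-0.003,0.1,0,0,0,0],
  [0,-0.003,0.1,0,0,0,0],
  [0,-0.003,0.1,0,0,0,0],
  [0,-0.003,0.1,0,0,0,0],
  [0,-0.003,0.1,0,0,0,0],
  [0,-0.003,0.1,0,0,0,0],
  [0,-0.003,0.1,0,0,0,0],
  [0,-0.003,0.1,0,0,0,0],
])

```text
time_s: 3.75
eef_pos: [0.4693, 0.3656, 0.0755]
ee_rot: [[-0.743, 0.67, 0.0], [0.67, 0.743, 0.001], [0.0, 0.001, -1.0]]
ft_force: [0.1, -0.4, -0.1]
gripper_width: 0.0855
gripper_force: 0.0
```

Request:
servo_tool([
  [0,0,0.12,0,0,0,0],
  [0,0,0.242,0,0,0,0],
  [0,0,0.242,0,0,0,0],
  [0,0,0.242,0,0,0,0],
  [0,0,0.242,0,0,0,1],
  [0,0,0.242,0,0,0,1],
  [0,0,0.242,0,0,0,1],
  [0,0,0.242,0,0,0,1],
], newtons=40)

```text
time_s: 4.42
eef_pos: [0.4701, 0.3663, 0.0167]
ee_rot: [[-0.743, 0.67, 0.002], [0.67, 0.743, 0.002], [-0.0, 0.003, -1.0]]
ft_force: [-0.8, -0.3, 6.1]
gripper_width: 0.0552
gripper_force: 41.5
```

Request:
servo_tool([
  [0,0,0,0,0,0,1],
  [0,0,0,0,0,0,1],
  [0,0,0,0,0,0,1],
  [0,0,-0.15,0,0,0,1],
  [0,0,-0.3,0,0,0,1],
  [0,0,-0.45,0,0,0,1],
  [0,0,-0.48,0,0,0,1],
  [0,0,-0.48,0,0,0,1],
])

```text
time_s: 5.08
eef_pos: [0.4709, 0.367, 0.1392]
ee_rot: [[-0.742, 0.67, 0.006], [0.67, 0.742, 0.006], [-0.0, 0.008, -1.0]]
ft_force: [0.9, 0.5, -1.9]
gripper_width: 0.0552
gripper_force: 43.0
```

```bash
python3 - <<'E'
from h import *
im=manip.get_image("scene"); save(im,"s2")
x=im["frame"][70:250,290:450]; cv2.imwrite("pics/s2c.png",cv2.resize(x,None,fx=3,fy=3)[:,:,::-1])
P=Plan(); P.call(([.47,.20,.15],48)); P.call(([.4688,.0,.15],48));P.call(([.4688,-.1635,.15],48));P.call(([.4688,-.1635,.07],48))
E
```

```text
t 5.1 at [0.4697 0.3661 0.1364] w 0.0552 F [-0.2  0.8 -1.8] q [-0.86  0.33  0.15  1.67 -0.05  1.14  0.14]
[-0.446, -0.493, -0.056, 0.002, 0.0, -0.0] 
--
[-0.532, -0.597, 0.0, -0.0, 0.0, -0.0] 
--
[-0.438, -0.485, 0.0, -0.0, 0.0, -0.0] 
--
[0.0, -0.0, 0.32, -0.0, 0.0, -0.0] 
--
```

View pics/s2c.png

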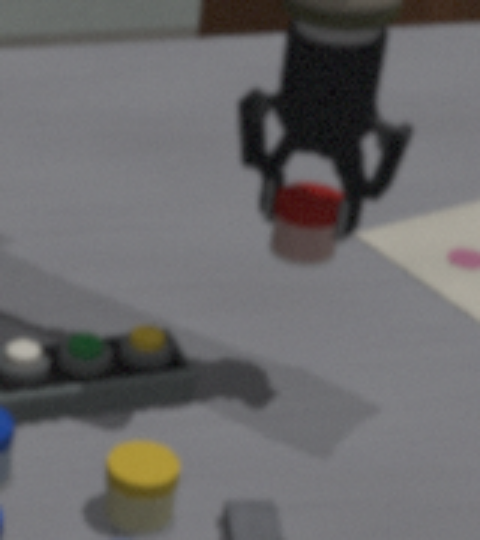

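The red tub is held upright in the fingers, in the crop at (305,220). I carry it to pocket1.

Request:
servo_tool([
  [-0.1,-0.11,-0.056,0,0,0,1],
  [-0.2,-0.22,-0.056,0,0,0,1],
  [-0.3,-0.33,-0.056,0,0,0,1],
  [-0.446,-0.493,-0.056,0,0,0,1],
  [-0.446,-0.493,-0.056,0,0,0,1],
  [-0.446,-0.493,-0.056,0,0,0,1],
  [-0.446,-0.493,-0.056,0,0,0,1],
  [-0.446,-0.493,-0.056,0,0,0,1],
])

```text
time_s: 5.8
eef_pos: [0.4687, 0.2002, 0.1477]
ee_rot: [[-0.743, 0.669, -0.001], [0.669, 0.743, -0.0], [0.001, -0.001, -1.0]]
ft_force: [1.0, 0.9, 0.1]
gripper_width: 0.055
gripper_force: 43.2
```

Request:
servo_tool([
  [-0.09,-0.1,0,0,0,0,1],
  [-0.18,-0.2,0,0,0,0,1],
  [-0.27,-0.3,0,0,0,0,1],
  [-0.36,-0.4,0,0,0,0,1],
  [-0.45,-0.5,0,0,0,0,1],
  [-0.532,-0.597,0,0,0,0,1],
  [-0.532,-0.597,0,0,0,0,1],
  [-0.532,-0.597,0,0,0,0,1],
])

```text
time_s: 6.47
eef_pos: [0.4682, -0.0009, 0.1482]
ee_rot: [[-0.742, 0.671, -0.0], [0.671, 0.742, -0.0], [0.0, -0.0, -1.0]]
ft_force: [0.1, 1.4, -0.4]
gripper_width: 0.0552
gripper_force: 43.2
```

Request:
servo_tool([
  [-0.09,-0.1,0,0,0,0,1],
  [-0.18,-0.2,0,0,0,0,1],
  [-0.27,-0.3,0,0,0,0,1],
  [-0.36,-0.4,0,0,0,0,1],
  [-0.438,-0.485,0,0,0,0,1],
  [-0.438,-0.485,0,0,0,0,1],
  [-0.438,-0.485,0,0,0,0,1],
  [-0.438,-0.485,0,0,0,0,1],
])

```text
time_s: 7.13
eef_pos: [0.4689, -0.1619, 0.1481]
ee_rot: [[-0.744, 0.668, -0.001], [0.668, 0.744, 0.0], [0.001, -0.0, -1.0]]
ft_force: [-0.3, 0.3, -0.9]
gripper_width: 0.0551
gripper_force: 43.2
```

```bash
python3 - <<'E'
from h import *
t=manip.get_image("top"); save(t,"t3"); im=manip.get_image("scene")
x=np.hstack([cv2.resize(t["frame"][190:340,320:520],None,fx=2,fy=2),cv2.resize(im["frame"][70:260,90:260],(268,300))]); cv2.imwrite("pics/s3c.png",x[:,:,::-1])
P=Plan(); P.call(([.4688,-.1635,.075],48)); P.call(([.4688,-.1635,.052],48))
E
```

```text
t 7.2 at [ 0.4688 -0.1618  0.1482] w 0.0547 F [-0.6  0.9 -1.6] q [-0.29  0.11  0.57  1.93 -0.07  1.12  1.15]
[-0.005, -0.005, 0.293, 0.0, -0.0, 0.001] 
--
[0.0, -0.0, 0.092, 0.0, -0.0, 0.0] 
--
```

View pics/s3c.png

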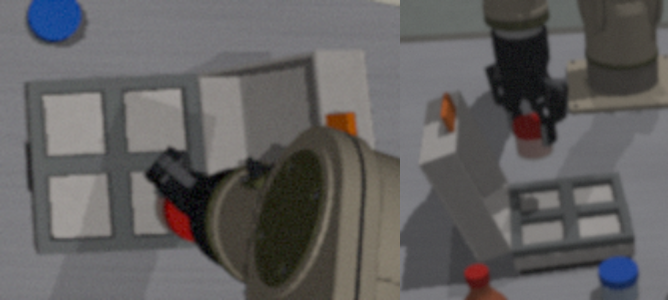

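The red tub hangs over pocket1 and the wrist is clear of the shell. I lower it.

Request:
servo_tool([
  [0,-0.005,0.07,0,0,0,1],
  [0,-0.005,0.15,0,0,0,1],
  [0,-0.005,0.22,0,0,0,1],
  [-0.003,-0.005,0.293,0,0,0,1],
  [-0.003,-0.005,0.293,0,0,0,1],
  [-0.003,-0.005,0.293,0,0,0,1],
  [-0.003,-0.005,0.293,0,0,0,1],
  [-0.003,-0.005,0.293,0,0,0,1],
])

```text
time_s: 7.9
eef_pos: [0.4688, -0.1652, 0.0765]
ee_rot: [[-0.743, 0.669, 0.002], [0.669, 0.743, 0.0], [-0.001, 0.001, -1.0]]
ft_force: [-0.2, -0.5, -1.5]
gripper_width: 0.0553
gripper_force: 43.2
```

Request:
servo_tool([
  [0,0,0.02,0,0,0,1],
  [0,0,0.04,0,0,0,1],
  [0,0,0.06,0,0,0,1],
  [0,0,0.075,0,0,0,1],
  [0,0,0.085,0,0,0,1],
  [0,0,0.085,0,0,0,1],
  [0,0,0.085,0,0,0,1],
  [0,0,0.085,0,0,0,1],
])

```text
time_s: 8.57
eef_pos: [0.468, -0.1655, 0.0541]
ee_rot: [[-0.742, 0.67, 0.0], [0.67, 0.742, 0.0], [-0.0, 0.0, -1.0]]
ft_force: [0.9, -0.6, -0.9]
gripper_width: 0.0549
gripper_force: 43.2
```

```bash
python3 - <<'E'
from h import *
P=Plan()
E
```

```text
t 8.6 at [ 0.468  -0.1655  0.0541] w 0.0549 F [ 0.9 -0.6 -0.9] q [-0.25  0.26  0.55  2.01 -0.17  0.92  1.23]
```

Request:
servo_tool([
  [0,0,0.006,0,0,0,1],
  [0,0,0.006,0,0,0,0.2],
  [0,0,0.006,0,0,0,0.2],
  [0,0,0.006,0,0,0,0.2],
  [0,0,0.006,0,0,0,0.2],
  [0,0,-0.1,0,0,0,0.2],
  [0,0,-0.25,0,0,0,0.2],
  [0,0,-0.35,0,0,0,0.2],
])

```text
time_s: 9.23
eef_pos: [0.4682, -0.1659, 0.1439]
ee_rot: [[-0.742, 0.67, 0.001], [0.67, 0.742, -0.0], [-0.001, 0.0, -1.0]]
ft_force: [1.8, 0.0, 1.0]
gripper_width: 0.0683
gripper_force: 0.0
```

```bash
python3 - <<'E'
from h import *
np.set_printoptions(precision=4,suppress=True)
t=manip.get_image("top"); s=manip.get_image("scene"); save(s,"s4")
for c,g1,g2 in [("red",(400,290),(180,195)),("yellow",(229,206),(338,228)),("blue",(283,239),(283,214))]:
    try:
        b,m=lid(s,c,g2,30 if c=="red" else 20); print(c,b,m,at_z(s,b,.079 if c=="red" else .045)[:2])
        a,n=lid(t,c,g1,20); print(c,a,n,at_z(t,a,.083 if c=="red" else .047)[:2])
    except Exception as e: print(e)
x=np.hstack([cv2.resize(t["frame"][190:340,320:520],None,fx=2,fy=2),cv2.resize(s["frame"][70:260,90:260],(268,300))]); cv2.imwrite("pics/s4c.png",x[:,:,::-1])
P=Plan(); P.call(([.56,-.05,.17],20)); P.call(([.6407,.15,.17],0)); P.call(([.6407,.194,.09],0)); P.call(([.6407,.194,.015],0))
E
```

```text
red [176.6452 184.5018] 279 [ 0.4699 -0.1639]
red [402.067  296.0402] 373 [ 0.4608 -0.1564]
yellow [337.114  226.3246] 342 [0.6444 0.1938]
yellow [228.7862 206.3309] 538 [0.6397 0.1933]
blue [282.8673 212.5802] 324 [0.5749 0.0803]
blue [282.5802 238.6381] 536 [0.5727 0.0788]
t 9.3 at [ 0.4704 -0.1662  0.1457] w 0.0684 F [ 0.3  0.  -0.7] q [-0.29  0.12  0.58  1.93 -0.07  1.11  1.16]
[0.045, 0.586, -0.095, 0.003, 0.002, 0.233] 
--
[0.641, 0.577, -0.0, -0.0, 0.0, 0.166] 
--
[0.176, -0.0, 0.32, -0.0, 0.0, 0.0] 
--
[0.0, -0.0, 0.3, -0.0, 0.0, 0.0] 
--
```

View pics/s4c.png

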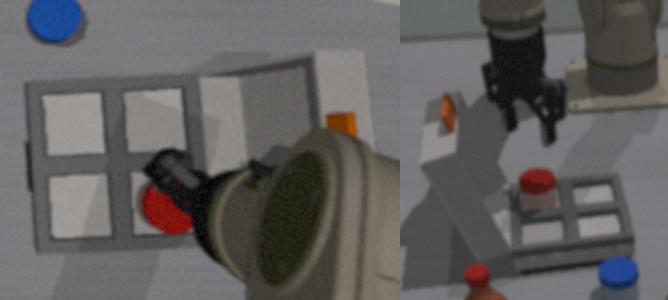

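Red sits in pocket1; the scene view puts it within 2 mm of the centre. Next is yellow.

Request:
servo_tool([
  [0.01,0.1,-0.095,0,0,0.05,0],
  [0.02,0.25,-0.095,0,0,0.1,0],
  [0.03,0.4,-0.095,0,0,0.15,0],
  [0.045,0.586,-0.095,0,0,0.2,0],
  [0.045,0.586,-0.095,0,0,0.233,0],
  [0.045,0.586,-0.095,0,0,0.233,0],
  [0.045,0.586,-0.095,0,0,0.233,0],
  [0.045,0.586,-0.095,0,0,0.233,0],
])

```text
time_s: 10.0
eef_pos: [0.557, -0.0504, 0.165]
ee_rot: [[-0.342, 0.94, -0.001], [0.94, 0.342, -0.0], [-0.0, -0.001, -1.0]]
ft_force: [-0.1, -1.0, 0.1]
gripper_width: 0.0853
gripper_force: 0.0
```

Request:
servo_tool([
  [0.1,0.1,0,0,0,0.03,0],
  [0.2,0.2,0,0,0,0.07,0],
  [0.35,0.32,0,0,0,0.11,0],
  [0.5,0.45,0,0,0,0.15,0],
  [0.641,0.577,0,0,0,0.166,0],
  [0.641,0.577,0,0,0,0.166,0],
  [0.641,0.577,0,0,0,0.166,0],
  [0.641,0.577,0,0,0,0.166,0],
])

```text
time_s: 10.67
eef_pos: [0.6384, 0.1507, 0.1649]
ee_rot: [[-0.003, 1.0, -0.001], [1.0, 0.003, -0.001], [-0.001, -0.001, -1.0]]
ft_force: [-0.6, -1.5, -0.2]
gripper_width: 0.0855
gripper_force: 0.0
```

Request:
servo_tool([
  [0.1,0,0.1,0,0,0,0],
  [0.176,0,0.2,0,0,0,0],
  [0.176,0,0.32,0,0,0,0],
  [0.176,0,0.32,0,0,0,0],
  [0.176,0,0.32,0,0,0,0],
  [0.176,0,0.32,0,0,0,0],
  [0.176,0,0.32,0,0,0,0],
  [0.176,0,0.32,0,0,0,0],
])

```text
time_s: 11.33
eef_pos: [0.6397, 0.1939, 0.0875]
ee_rot: [[0.0, 1.0, 0.003], [1.0, -0.0, 0.001], [0.001, 0.003, -1.0]]
ft_force: [-0.3, 0.5, 0.3]
gripper_width: 0.0851
gripper_force: 0.0
```

```bash
python3 - <<'E'
from h import *
s=manip.get_image("scene"); b,m=lid(s,"yellow",(338,228),20); print(b,m)
P=Plan(); P.call(([.6405,.194,.015],0))
E
```

```text
[346.61977186 223.05323194] 263
t 11.4 at [0.6394 0.1942 0.0871] w 0.0859 F [-0.4 -0.4 -0. ] q [-0.69  0.56  0.45  1.52 -0.26  1.12 -0.18]
[-0.001, 0.004, 0.289, 0.001, -0.0, 0.0] 
--
```

```bash
python3 - <<'E'
from h import *
t=manip.get_image("top"); s=manip.get_image("scene")
x=np.hstack([cv2.resize(t["frame"][130:270,160:340],None,fx=2,fy=2),cv2.resize(s["frame"][150:290,250:430],None,fx=2,fy=2)]); cv2.imwrite("pics/s5c.png",x[:,:,::-1])
for im in(t,s):
  for r in manip.search_frame("tub_yellow_c",im)[:2]: print(r["score"],r["position"])
b,m=lid(t,"yellow",(229,206),25); print(b,m)
E
```

```text
0.88 [346.5, 228.8]
[nan nan] 0h.py:20: RuntimeWarning: Mean of empty slice.
  return np.array([xx[m].mean(),yy[m].mean()]),m.sum()
  ret = ret.dtype.type(ret / rcount)
```

View pics/s5c.png

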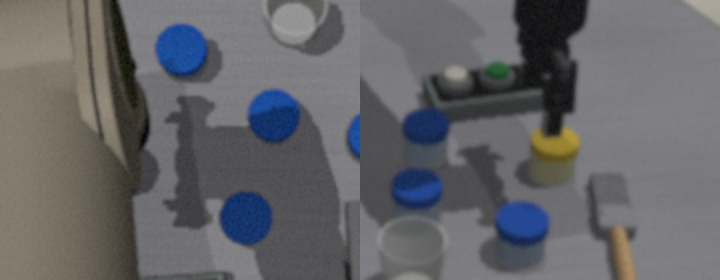

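Yellow was knocked aside; its lid is now at about (347,222) in the scene view. I lift and measure it again.

Request:
servo_tool([
  [0,0,-0.15,0,0,0,0],
  [0,0,-0.3,0,0,0,0],
  [0,0,-0.4,0,0,0,0],
  [0,0,-0.4,0,0,0,0],
  [0,0,-0.4,0,0,0,0],
  [0,0,-0.4,0,0,0,0],
  [0,0,-0.4,0,0,0,0],
  [0,0,-0.4,0,0,0,0],
])

```text
time_s: 12.25
eef_pos: [0.6378, 0.1947, 0.1839]
ee_rot: [[-0.001, 1.0, -0.002], [1.0, 0.001, -0.001], [-0.001, -0.002, -1.0]]
ft_force: [0.1, -0.2, -0.6]
gripper_width: 0.0855
gripper_force: 0.0
```

```bash
python3 - <<'E'
from h import *
s=manip.get_image("scene")
b,m=lid(s,"yellow",(347,223),20); q=at_z(s,b,.045)-[.0037,0,0]; print(b,m,q)
P=Plan(); P.call(([q[0],q[1],.09],0));P.call(([q[0],q[1],.015],0))
E
```

```text
[346.88145897 221.82674772] 329 [0.627723   0.22023936 0.045     ]
t 12.3 at [0.6379 0.1947 0.1841] w 0.0855 F [-0.2 -0.4 -0.6] q [-0.71  0.48  0.48  1.42 -0.22  1.3  -0.21]
[0.103, -0.04, 0.376, -0.001, 0.0, 0.001] 
--
[-0.0, -0.0, 0.3, 0.0, 0.0, -0.0] 
--
```

Request:
servo_tool([
  [0.05,-0.02,0.1,0,0,0,0],
  [0.103,-0.04,0.2,0,0,0,0],
  [0.103,-0.04,0.3,0,0,0,0],
  [0.103,-0.04,0.376,0,0,0,0],
  [0.103,-0.04,0.376,0,0,0,0],
  [0.103,-0.04,0.376,0,0,0,0],
  [0.103,-0.04,0.376,0,0,0,0],
  [0.103,-0.04,0.376,0,0,0,0],
])

```text
time_s: 12.97
eef_pos: [0.6294, 0.2205, 0.0931]
ee_rot: [[-0.001, 1.0, 0.002], [1.0, 0.001, 0.001], [0.001, 0.002, -1.0]]
ft_force: [-0.8, -0.3, 0.9]
gripper_width: 0.0852
gripper_force: 0.0
```

Request:
servo_tool([
  [0,0,0.12,0,0,0,0],
  [0,0,0.24,0,0,0,0],
  [0,0,0.3,0,0,0,0],
  [0,0,0.3,0,0,0,0],
  [0,0,0.3,0,0,0,1],
  [0,0,0.3,0,0,0,1],
  [0,0,0.3,0,0,0,1],
  [0,0,0.3,0,0,0,1],
])

```text
time_s: 13.63
eef_pos: [0.6299, 0.221, 0.0188]
ee_rot: [[-0.001, 1.0, 0.003], [1.0, 0.001, 0.002], [0.002, 0.003, -1.0]]
ft_force: [-0.1, -0.4, 7.9]
gripper_width: 0.0549
gripper_force: 42.7
```

Request:
servo_tool([
  [0,0,0,0,0,0,1],
  [0,0,0,0,0,0,1],
  [0,0,0,0,0,0,1],
  [0,0,-0.15,0,0,0,1],
  [0,0,-0.3,0,0,0,1],
  [0,0,-0.45,0,0,0,1],
  [0,0,-0.54,0,0,0,1],
  [0,0,-0.54,0,0,0,1],
])

```text
time_s: 14.3
eef_pos: [0.6315, 0.2212, 0.1589]
ee_rot: [[-0.001, 1.0, 0.009], [1.0, 0.001, 0.005], [0.005, 0.009, -1.0]]
ft_force: [1.4, -1.3, -1.0]
gripper_width: 0.0549
gripper_force: 43.4
```

```bash
python3 - <<'E'
from h import *
P=Plan(); P.call(([.59,.05,.155],0)); P.call(([.548,-.0751,.155],3)); P.call(([.548,-.0751,.075],3)); P.call(([.548,-.0751,.053],3))
E
```

```text
t 14.3 at [0.6315 0.2212 0.1589] w 0.0549 F [ 1.4 -1.3 -1. ] q [-0.74  0.49  0.47  1.46 -0.23  1.24 -0.25]
[-0.685, -0.167, 0.011, 0.005, -0.002, 0.0] 
--
[-0.5, -0.168, -0.0, -0.0, -0.0, -0.025] 
--
[-0.0, 0.0, 0.32, -0.0, -0.0, 0.0] 
--
[-0.0, 0.0, 0.088, -0.0, -0.0, 0.0] 
--
```

Request:
servo_tool([
  [-0.1,-0.03,0.011,0,0,0,1],
  [-0.2,-0.06,0.011,0,0,0,1],
  [-0.3,-0.09,0.011,0,0,0,1],
  [-0.4,-0.11,0.011,0,0,0,1],
  [-0.5,-0.14,0.011,0,0,0,1],
  [-0.6,-0.16,0.011,0,0,0,1],
  [-0.685,-0.167,0.011,0,0,0,1],
  [-0.685,-0.167,0.011,0,0,0,1],
])

```text
time_s: 14.97
eef_pos: [0.5865, 0.0433, 0.1492]
ee_rot: [[0.005, 1.0, 0.001], [1.0, -0.005, -0.002], [-0.002, 0.001, -1.0]]
ft_force: [0.7, -1.0, -0.8]
gripper_width: 0.055
gripper_force: 43.4
```

Request:
servo_tool([
  [-0.1,-0.03,0,0,0,0,1],
  [-0.2,-0.06,0,0,0,-0.01,1],
  [-0.3,-0.09,0,0,0,-0.02,1],
  [-0.4,-0.12,0,0,0,-0.025,1],
  [-0.5,-0.168,0,0,0,-0.025,1],
  [-0.5,-0.168,0,0,0,-0.025,1],
  [-0.5,-0.168,0,0,0,-0.025,1],
  [-0.5,-0.168,0,0,0,-0.025,1],
])

```text
time_s: 15.63
eef_pos: [0.5453, -0.0749, 0.1487]
ee_rot: [[-0.054, 0.999, 0.001], [0.999, 0.054, 0.001], [0.001, 0.001, -1.0]]
ft_force: [0.4, -0.0, -1.1]
gripper_width: 0.0551
gripper_force: 43.4
```

```bash
python3 - <<'E'
from h import *
s=manip.get_image("scene"); 
P=Plan(); r=proj(s,P.p+[0,0,.03]); b,m=lid(s,"yellow",r,30); print(r,b,m)
P.call(([.548,-.0751,.075],3)); P.call(([.548,-.0751,.053],3))
E
```

```text
t 15.7 at [ 0.5454 -0.0745  0.1486] w 0.0546 F [-0.8 -0.1 -1.3] q [-0.46  0.25  0.59  1.79 -0.16  1.14  0.24]
[212.10872611 162.01464627] [210.83333333 164.95454545] 132
[-0.003, 0.01, 0.295, 0.0, -0.0, 0.001] 
--
[-0.0, -0.0, 0.088, 0.0, -0.0, 0.0] 
--
```

Request:
servo_tool([
  [-0.003,0.01,0.07,0,0,0,1],
  [-0.003,0.01,0.15,0,0,0,1],
  [-0.003,0.01,0.22,0,0,0,1],
  [-0.003,0.01,0.295,0,0,0,1],
  [-0.003,0.01,0.295,0,0,0,1],
  [-0.003,0.01,0.295,0,0,0,1],
  [-0.003,0.01,0.295,0,0,0,1],
  [-0.003,0.01,0.295,0,0,0,1],
])

```text
time_s: 16.35
eef_pos: [0.5485, -0.0761, 0.0761]
ee_rot: [[-0.054, 0.999, 0.002], [0.999, 0.054, 0.0], [0.0, 0.002, -1.0]]
ft_force: [0.2, -0.1, -0.6]
gripper_width: 0.0547
gripper_force: 43.4
```

Request:
servo_tool([
  [0,0,0.02,0,0,0,1],
  [0,0,0.04,0,0,0,1],
  [0,0,0.06,0,0,0,1],
  [0,0,0.075,0,0,0,1],
  [0,0,0.085,0,0,0,1],
  [0,0,0.085,0,0,0,1],
  [0,0,0.085,0,0,0,1],
  [0,0,0.085,0,0,0,1],
])

```text
time_s: 17.02
eef_pos: [0.5473, -0.0764, 0.0547]
ee_rot: [[-0.053, 0.999, -0.001], [0.999, 0.053, 0.001], [0.001, -0.001, -1.0]]
ft_force: [-10.3, 2.2, 19.8]
gripper_width: 0.055
gripper_force: 45.3
```

Request:
servo_tool([
  [0,0,-0.006,0,0,0,1],
  [0,0,-0.006,0,0,0,0.2],
  [0,0,-0.006,0,0,0,0.2],
  [0,0,-0.006,0,0,0,0.2],
  [0,0,-0.006,0,0,0,0.2],
  [0,0,-0.1,0,0,0,0.2],
  [0,0,-0.25,0,0,0,0.2],
  [0,0,-0.4,0,0,0,0.2],
])

```text
time_s: 17.68
eef_pos: [0.5465, -0.0766, 0.1538]
ee_rot: [[-0.053, 0.999, -0.003], [0.999, 0.053, -0.001], [-0.001, -0.003, -1.0]]
ft_force: [0.5, 0.2, 1.0]
gripper_width: 0.0679
gripper_force: 0.0
```

```bash
python3 - <<'E'
from h import *
np.set_printoptions(precision=4,suppress=True)
t=manip.get_image("top"); s=manip.get_image("scene")
for c,g2,z in [("yellow",proj(s,[.55,-.076,.079]),.079),("red",proj(s,[.4715,-.1635,.079]),.079),("blue",(283,214),.045)]:
    b,m=lid(s,c,g2,20); print(c,b,m,at_z(s,b,z)-[.003,0,0])
b,m=lid(t,"blue",(283,239),20); print(b,m,at_z(t,b,.047))
x=np.hstack([cv2.resize(t["frame"][190:340,320:520],None,fx=2,fy=2),cv2.resize(s["frame"][110:260,120:320],None,fx=2,fy=2)]); cv2.imwrite("pics/s6c.png",x[:,:,::-1])
P=Plan(); P.call(([.573,.0,.15],25)); P.call(([.573,.079,.09],48)); P.call(([.573,.079,.016],48))
E
```

```text
yellow [214.8827 199.9753] 324 [ 0.5458 -0.0756  0.079 ]
red [176.4301 184.552 ] 279 [ 0.4671 -0.1645  0.079 ]
blue [282.875  212.5884] 328 [0.5719 0.0804 0.045 ]
[282.5634 238.6325] 536 [0.5728 0.0789 0.047 ]
t 17.8 at [ 0.5507 -0.0771  0.1592] w 0.0679 F [ 0.3 -0.3  0.6] q [-0.46  0.25  0.6   1.78 -0.15  1.16  0.24]
[0.303, 0.105, 0.038, 0.004, 0.001, -0.183] 
--
[0.286, 0.134, 0.24, 0.0, -0.0, -0.192] 
--
[0.0, -0.0, 0.296, 0.0, -0.0, 0.0] 
--
```

View pics/s6c.png

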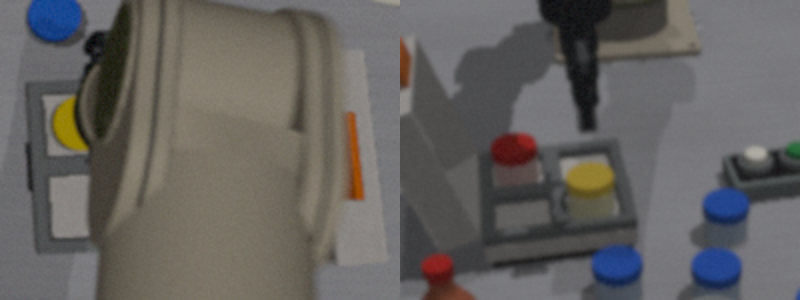

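Yellow is in pocket4 and red in pocket1, both seated. Blue has not moved, so I fetch it.

Request:
servo_tool([
  [0.1,0.04,0.038,0,0,-0.05,0],
  [0.2,0.08,0.038,0,0,-0.1,0],
  [0.303,0.105,0.038,0,0,-0.15,0],
  [0.303,0.105,0.038,0,0,-0.183,0],
  [0.303,0.105,0.038,0,0,-0.183,0],
  [0.303,0.105,0.038,0,0,-0.183,0],
  [0.303,0.105,0.038,0,0,-0.183,0],
  [0.303,0.105,0.038,0,0,-0.183,0],
])

```text
time_s: 18.45
eef_pos: [0.5696, -0.0006, 0.144]
ee_rot: [[-0.42, 0.908, 0.0], [0.908, 0.42, -0.0], [-0.0, -0.0, -1.0]]
ft_force: [-0.9, 0.9, 1.1]
gripper_width: 0.0853
gripper_force: 0.0
```

Request:
servo_tool([
  [0.1,0.04,0,0,0,-0.05,0],
  [0.2,0.08,0,0,0,-0.1,0],
  [0.286,0.134,0.1,0,0,-0.15,0],
  [0.286,0.134,0.2,0,0,-0.192,0],
  [0.286,0.134,0.24,0,0,-0.192,0],
  [0.286,0.134,0.24,0,0,-0.192,0],
  [0.286,0.134,0.24,0,0,-0.192,0],
  [0.286,0.134,0.24,0,0,-0.192,0],
])

```text
time_s: 19.12
eef_pos: [0.5707, 0.0782, 0.0855]
ee_rot: [[-0.741, 0.672, 0.002], [0.672, 0.741, -0.0], [-0.001, 0.001, -1.0]]
ft_force: [0.1, 0.2, -0.4]
gripper_width: 0.0856
gripper_force: 0.0
```

```bash
python3 - <<'E'
from h import *
s=manip.get_image("scene"); b,m=lid(s,"blue",(283,213),20); print(b,m)
P=Plan(); P.call(([.573,.079,.016],48))
E
```

```text
[282.92789969 212.5830721 ] 319
t 19.2 at [0.5708 0.0785 0.0856] w 0.0854 F [-1.  -0.   0.2] q [-0.54  0.36  0.39  1.78 -0.16  1.03  0.74]
[-0.005, 0.007, 0.278, 0.001, 0.001, -0.001] 
--
```

Request:
servo_tool([
  [-0.005,0.007,0.12,0,0,0,0],
  [-0.005,0.007,0.24,0,0,0,0],
  [-0.005,0.007,0.278,0,0,0,0],
  [-0.005,0.007,0.278,0,0,0,0],
  [-0.005,0.007,0.278,0,0,0,1],
  [-0.005,0.007,0.278,0,0,0,1],
  [-0.005,0.007,0.278,0,0,0,1],
  [-0.005,0.007,0.278,0,0,0,1],
])

```text
time_s: 19.83
eef_pos: [0.5733, 0.0801, 0.0168]
ee_rot: [[-0.744, 0.669, 0.003], [0.669, 0.744, 0.001], [-0.002, 0.003, -1.0]]
ft_force: [-1.8, -0.5, 5.9]
gripper_width: 0.0546
gripper_force: 41.7
```

Request:
servo_tool([
  [0,0,0,0,0,0,1],
  [0,0,0,0,0,0,1],
  [0,0,0,0,0,0,1],
  [0,0,-0.15,0,0,0,1],
  [0,0,-0.3,0,0,0,1],
  [0,0,-0.45,0,0,0,1],
  [0,0,-0.54,0,0,0,1],
  [0,0,-0.54,0,0,0,1],
])

```text
time_s: 20.5
eef_pos: [0.5752, 0.0804, 0.1567]
ee_rot: [[-0.743, 0.669, 0.01], [0.669, 0.744, 0.003], [-0.005, 0.009, -1.0]]
ft_force: [1.3, -0.2, -0.5]
gripper_width: 0.0549
gripper_force: 43.1
```

```bash
python3 - <<'E'
from h import *
P=Plan(); P.call(([.4642,-.0797,.155],48)); P.call(([.4642,-.0797,.076],48)); P.call(([.4642,-.0797,.053],48))
E
```

```text
t 20.5 at [0.5752 0.0804 0.1567] w 0.0549 F [ 1.3 -0.2 -0.5] q [-0.56  0.29  0.41  1.71 -0.12  1.16  0.72]
[-0.098, -0.773, 0.0, 0.004, 0.002, 0.0] 
--
[0.0, -0.0, 0.316, 0.0, 0.0, 0.0] 
--
[0.0, -0.0, 0.092, 0.0, 0.0, 0.0] 
--
```

Request:
servo_tool([
  [-0.01,-0.1,0,0,0,0,1],
  [-0.02,-0.2,0,0,0,0,1],
  [-0.04,-0.32,0,0,0,0,1],
  [-0.06,-0.44,0,0,0,0,1],
  [-0.08,-0.56,0,0,0,0,1],
  [-0.098,-0.68,0,0,0,0,1],
  [-0.098,-0.773,0,0,0,0,1],
  [-0.098,-0.773,0,0,0,0,1],
])

```text
time_s: 21.17
eef_pos: [0.4584, -0.0842, 0.1499]
ee_rot: [[-0.74, 0.673, 0.0], [0.673, 0.74, 0.0], [0.0, 0.0, -1.0]]
ft_force: [1.2, 0.1, -0.6]
gripper_width: 0.055
gripper_force: 43.1
```

```bash
python3 - <<'E'
from h import *
s=manip.get_image("scene"); 
P=Plan(); r=proj(s,P.p+[0,0,.03]); b,m=lid(s,"blue",r,30); print(r,b,m)
P.call(([.4645,-.0797,.076],48)); P.call(([.4642,-.0797,.053],48))
E
```

```text
t 21.2 at [ 0.46   -0.082   0.1501] w 0.0549 F [-0.3  0.6  0.5] q [-0.42  0.03  0.51  1.99 -0.02  1.12  0.94]
[207.11921902 143.15720888] [204.47321429 144.90178571] 224
[-0.007, 0.018, 0.296, 0.001, 0.0, -0.001] 
--
[0.001, -0.0, 0.092, -0.0, 0.0, -0.0] 
--
```

Request:
servo_tool([
  [-0.007,0.018,0.03,0,0,0,1],
  [-0.007,0.018,0.1,0,0,0,1],
  [-0.007,0.018,0.18,0,0,0,1],
  [-0.007,0.018,0.25,0,0,0,1],
  [-0.007,0.018,0.29,0,0,0,1],
  [-0.007,0.018,0.29,0,0,0,1],
  [-0.007,0.018,0.29,0,0,0,1],
  [-0.007,0.018,0.29,0,0,0,1],
])

```text
time_s: 21.88
eef_pos: [0.4662, -0.0776, 0.0778]
ee_rot: [[-0.744, 0.668, 0.001], [0.668, 0.744, 0.0], [-0.001, 0.001, -1.0]]
ft_force: [0.6, -0.7, -0.5]
gripper_width: 0.0546
gripper_force: 43.1
```

```bash
python3 - <<'E'
from h import *
P=Plan(); P.call(([.4644,-.0797,.054],48))
E
```

```text
t 21.9 at [ 0.4662 -0.0776  0.0778] w 0.0546 F [ 0.6 -0.7 -0.5] q [-0.4   0.16  0.51  2.05 -0.09  0.96  0.99]
[-0.0, -0.011, 0.095, 0.0, 0.0, 0.001] 
--
```

Request:
servo_tool([
  [0,-0.011,0.01,0,0,0,1],
  [0,-0.011,0.03,0,0,0,1],
  [0,-0.011,0.05,0,0,0,1],
  [0,-0.011,0.07,0,0,0,1],
  [0,-0.011,0.085,0,0,0,1],
  [0,-0.011,0.093,0,0,0,1],
  [0,-0.011,0.093,0,0,0,1],
  [0,-0.011,0.093,0,0,0,1],
])

```text
time_s: 22.55
eef_pos: [0.4634, -0.08, 0.0537]
ee_rot: [[-0.744, 0.668, -0.0], [0.668, 0.744, -0.0], [0.0, -0.0, -1.0]]
ft_force: [-0.6, 0.1, 0.4]
gripper_width: 0.055
gripper_force: 43.2
```

Request:
servo_tool([
  [0,0,0.003,0,0,0,1],
  [0,0,0.003,0,0,0,0.2],
  [0,0,0.003,0,0,0,0.2],
  [0,0,0.003,0,0,0,0.2],
  [0,0,0.003,0,0,0,0.2],
  [0,0,-0.1,0,0,0,0.2],
  [0,0,-0.25,0,0,0,0.2],
  [0,0,-0.4,0,0,0,0.2],
])

```text
time_s: 23.22
eef_pos: [0.4625, -0.0802, 0.1545]
ee_rot: [[-0.744, 0.669, -0.002], [0.669, 0.744, -0.001], [0.001, -0.002, -1.0]]
ft_force: [1.7, 0.4, 0.2]
gripper_width: 0.0681
gripper_force: 0.0
```

```bash
python3 - <<'E'
from h import *
np.set_printoptions(precision=4,suppress=True)
t=manip.get_image("top"); s=manip.get_image("scene")
for c,p in [("yellow",[.55,-.076,.079]),("red",[.4715,-.1635,.079]),("blue",[.467,-.08,.079])]:
    b,m=lid(s,c,proj(s,p),20); print(c,b,m,at_z(s,b,.079)-[.003,0,0])
# shell angle: orange tab in scene
h=cv2.cvtColor(s["frame"],cv2.COLOR_RGB2HSV); m=(h[...,0]>5)&(h[...,0]<20)&(h[...,1]>150)&(h[...,2]>80); m[:, 200:]=0;m[220:]=0
yx=np.argwhere(m); print("tab px",yx.mean(0)[::-1],len(yx))
c=np.array([.5084,-.1193,0]);y=np.array([-.055,.9985,0]);hg=c-.088*y+[0,0,.05]
for th in(1.7,1.8,1.85,1.9,1.95,2.0):
    ys=np.cos(th)*y+np.array([0,0,np.sin(th)]); zs=-np.sin(th)*y+np.array([0,0,np.cos(th)])
    print(th,proj(s,hg+.191*ys+.006*zs),hg+.191*ys+.006*zs,"corner",hg+.176*ys+.05*zs)
x=np.hstack([cv2.resize(t["frame"][190:340,320:520],None,fx=2,fy=2),cv2.resize(s["frame"][110:260,80:280],None,fx=2,fy=2)]); cv2.imwrite("pics/s7c.png",x[:,:,::-1])
P=Plan()
E
```

```text
yellow [214.6598 199.8107] 338 [ 0.545  -0.0761  0.079 ]
red [176.4045 184.764 ] 267 [ 0.468  -0.1645  0.079 ]
blue [211.7963 180.7852] 270 [ 0.4626 -0.0789  0.079 ]
tab px [120.1842 140.7982] 114
1.7 [132.5802 136.0719] [ 0.5149 -0.2377  0.2386] corner [ 0.5172 -0.2793  0.2181]
1.8 [123.9111 138.5624] [ 0.5159 -0.2563  0.2346] corner [ 0.5181 -0.2957  0.21  ]
1.85 [119.7175 140.0921] [ 0.5165 -0.2655  0.232 ] corner [ 0.5186 -0.3036  0.2054]
1.9 [115.6368 141.8048] [ 0.5169 -0.2745  0.2288] corner [ 0.519  -0.3112  0.2004]
1.95 [111.6824 143.6945] [ 0.5174 -0.2833  0.2252] corner [ 0.5194 -0.3186  0.195 ]
2.0 [107.8674 145.7546] [ 0.5179 -0.292   0.2212] corner [ 0.5198 -0.3257  0.1892]
t 23.3 at [ 0.4666 -0.0803  0.1592] w 0.0681 F [ 0.7  0.3 -0.7] q [-0.43  0.03  0.52  1.97 -0.02  1.13  0.94]
```

View pics/s7c.png

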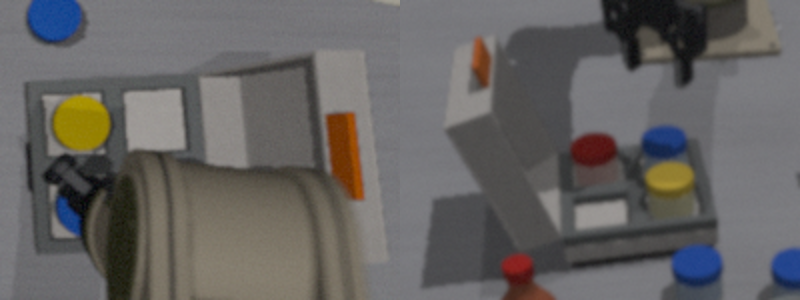

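All three tubs are seated, and the tab's pixel position gives a shell angle of about 1.85. Next I plan the push: close the gripper, go over the shell and swing it shut from behind.

```bash
python3 - <<'E'
from h import *
P=Plan(); P.call(([.475,-.09,.30],25)); P.call(([.52,-.25,.30],3)); P.call(([.521,-.35,.30],3)); P.call(([.521,-.35,.195],3))
E
```

```text
t 23.3 at [ 0.4666 -0.0803  0.1592] w 0.0681 F [ 0.7  0.3 -0.7] q [-0.43  0.03  0.52  1.97 -0.02  1.13  0.94]
[-0.054, -0.003, -0.563, 0.004, 0.002, 0.192] 
--
[-0.656, -0.107, 0.001, -0.0, 0.0, 0.183] 
--
[-0.4, -0.017, -0.0, -0.0, 0.0, 0.0] 
--
[0.001, -0.0, 0.42, -0.0, 0.0, 0.0] 
--
```

Request:
servo_tool([
  [0,0,-0.15,0,0,0.05,1],
  [0,0,-0.3,0,0,0.1,1],
  [-0.02,0,-0.45,0,0,0.15,1],
  [-0.054,-0.003,-0.563,0,0,0.192,1],
  [-0.054,-0.003,-0.563,0,0,0.192,1],
  [-0.054,-0.003,-0.563,0,0,0.192,1],
  [-0.054,-0.003,-0.563,0,0,0.192,1],
  [-0.054,-0.003,-0.563,0,0,0.192,1],
], newtons=30)

```text
time_s: 23.98
eef_pos: [0.4723, -0.0893, 0.2931]
ee_rot: [[-0.424, 0.906, -0.002], [0.906, 0.424, 0.0], [0.001, -0.002, -1.0]]
ft_force: [0.4, -1.1, -0.2]
gripper_width: 0.0002
gripper_force: 0.0
```

Request:
servo_tool([
  [-0.1,-0.02,0,0,0,0.05,1],
  [-0.2,-0.04,0,0,0,0.1,1],
  [-0.35,-0.06,0,0,0,0.15,1],
  [-0.5,-0.08,0,0,0,0.183,1],
  [-0.656,-0.107,0,0,0,0.183,1],
  [-0.656,-0.107,0,0,0,0.183,1],
  [-0.656,-0.107,0,0,0,0.183,1],
  [-0.656,-0.107,0,0,0,0.183,1],
])

```text
time_s: 24.65
eef_pos: [0.5178, -0.249, 0.2933]
ee_rot: [[-0.054, 0.999, -0.002], [0.999, 0.054, 0.001], [0.001, -0.002, -1.0]]
ft_force: [-0.5, 0.4, -0.7]
gripper_width: -0.0001
gripper_force: 0.0
```

Request:
servo_tool([
  [-0.1,0,0,0,0,0,1],
  [-0.2,-0.01,0,0,0,0,1],
  [-0.3,-0.017,0,0,0,0,1],
  [-0.4,-0.017,0,0,0,0,1],
  [-0.4,-0.017,0,0,0,0,1],
  [-0.4,-0.017,0,0,0,0,1],
  [-0.4,-0.017,0,0,0,0,1],
  [-0.4,-0.017,0,0,0,0,1],
])

```text
time_s: 25.32
eef_pos: [0.52, -0.3475, 0.2945]
ee_rot: [[-0.056, 0.998, 0.0], [0.998, 0.056, 0.001], [0.001, 0.001, -1.0]]
ft_force: [1.9, -0.8, 0.3]
gripper_width: 0.0002
gripper_force: 0.0
```

```bash
python3 - <<'E'
from h import *
t=manip.get_image("top"); s=manip.get_image("scene")
x=np.hstack([cv2.resize(t["frame"][190:340,360:560],None,fx=2,fy=2),cv2.resize(s["frame"][30:180,60:260],None,fx=2,fy=2)]); cv2.imwrite("pics/s8c.png",x[:,:,::-1])
P=Plan(); P.call(([.521,-.35,.195],3)); print(proj(s,[.521,-.35,.3]),proj(t,[.521,-.35,.3]))
E
```

```text
t 25.4 at [ 0.5198 -0.348   0.2946] w -0.0003 F [0.8 0.5 0.3] q [-0.03  0.36  0.73  1.39 -0.24  1.48  0.75]
[-0.009, 0.004, 0.398, 0.0, -0.0, 0.002] 
--
[ 70.16071004 113.94310713] [573.89670865 265.39518589]
```

View pics/s8c.png

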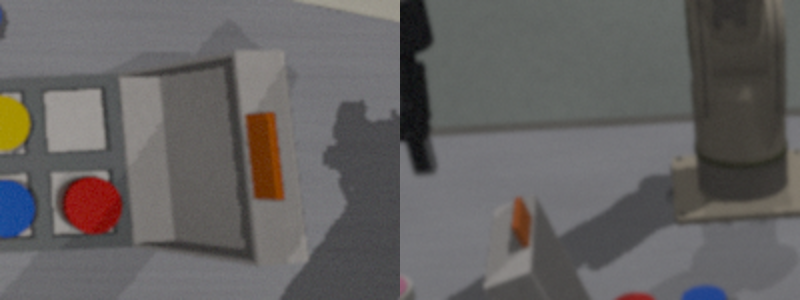

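The closed fingers stand behind the shell, clear of it. I go down and push.

Request:
servo_tool([
  [-0.008,0.004,0.1,0,0,0,1],
  [-0.008,0.004,0.2,0,0,0,1],
  [-0.008,0.004,0.3,0,0,0,1],
  [-0.008,0.004,0.398,0,0,0,1],
  [-0.008,0.004,0.398,0,0,0,1],
  [-0.008,0.004,0.398,0,0,0,1],
  [-0.008,0.004,0.398,0,0,0,1],
  [-0.008,0.004,0.398,0,0,0,1],
])

```text
time_s: 26.08
eef_pos: [0.5212, -0.3519, 0.1971]
ee_rot: [[-0.054, 0.999, 0.003], [0.999, 0.054, -0.001], [-0.001, 0.002, -1.0]]
ft_force: [0.0, -0.2, 0.1]
gripper_width: 0.0
gripper_force: 0.0
```

Request:
servo_tool([
  [0.05,0,0,0,0,0,1],
  [0.1,0,0,0,0,0,1],
  [0.14,0,0,0,0,0,1],
  [0.17,0,0,0,0,0,1],
  [0.2,0,0,0,0,0,1],
  [0.22,0,0,0,0,0,1],
  [0.24,0,0,0,0,0,1],
  [0.26,0,0,0,0,0,1],
])

```text
time_s: 26.75
eef_pos: [0.5174, -0.2879, 0.1968]
ee_rot: [[-0.053, 0.999, 0.003], [0.999, 0.053, -0.003], [-0.003, 0.003, -1.0]]
ft_force: [-0.3, -6.3, 5.2]
gripper_width: 0.0003
gripper_force: 2.9
```

```bash
cat >> h.py <<'E'
def tab_theta(s):
    h=cv2.cvtColor(s["frame"],cv2.COLOR_RGB2HSV); m=(h[...,0]>5)&(h[...,0]<20)&(h[...,1]>150)&(h[...,2]>80); m[:,260:]=0;m[240:]=0;m[:80]=0
    yx=np.argwhere(m); u=yx.mean(0)[::-1]
    c=np.array([.5084,-.1193,0]);y=np.array([-.055,.9985,0]);hg=c-.088*y+[0,0,.05]
    f=lambda th:np.hypot(*(proj(s,hg+.191*(np.cos(th)*y+[0,0,np.sin(th)])+.006*(-np.sin(th)*y+np.array([0,0,np.cos(th)])))-u))
    T=np.linspace(0,2.1,211); k=np.argmin([f(x) for x in T]); print("tab",u,len(yx),"theta",T[k],"err",f(T[k]))
E
python3 - <<'E'
from h import *
tab_theta(manip.get_image("scene")); P=Plan()
E
```

```text
tab [134.16455696 136.70886076] 79 theta 1.68 err 1.058319261475403
t 26.8 at [ 0.5175 -0.2868  0.1967] w 0.0003 F [ 0.1 -5.8  3.4] q [-0.15  0.32  0.71  1.64 -0.22  1.26  0.66]
```

Request:
servo_tool([
  [0.04,0,0,0,0,0,1],
  [0.09,0,0,0,0,0,1],
  [0.13,0,0,0,0,0,1],
  [0.172,0,0,0,0,0,1],
  [0.23,0,0,0,0,0,1],
  [0.289,0,0,0,0,0,1],
  [0.347,0,0.006,0,0,0,1],
  [0.405,0,0.015,0,0,0,1],
])

```text
time_s: 27.47
eef_pos: [0.5116, -0.1849, 0.1922]
ee_rot: [[-0.054, 0.999, 0.001], [0.999, 0.054, -0.0], [-0.0, 0.001, -1.0]]
ft_force: [-0.7, -2.6, 1.0]
gripper_width: 0.0
gripper_force: 1.6
```

```bash
python3 - <<'E'
from h import *
tab_theta(manip.get_image("scene")); P=Plan(); y=np.array([-.055,.9985,0]);hg=np.array([.5132,-.2072,.05])
w=[]
for th in np.linspace(.93,.25,8):
    w.append((hg+y*(.138*np.cos(th)-.05*np.sin(th)-.011)+[0,0,.138*np.sin(th)+.05*np.cos(th)],3))
P.call(*w)
E
```

```text
tab [193.89690722 140.05154639] 97 theta 1.01 err 0.4733489567605369
t 27.5 at [ 0.5117 -0.1815  0.1912] w -0.0001 F [-0.3 -0.1  2.7] q [-0.33  0.2   0.67  1.77 -0.13  1.22  0.43]
[0.023, 0.0, 0.003, 0.0, -0.001, 0.002] 
[0.076, 0.001, 0.022, 0.0, -0.001, 0.002] 
[0.128, 0.001, 0.046, 0.0, -0.001, 0.002] 
[0.177, 0.001, 0.076, 0.0, -0.001, 0.002] 
[0.223, 0.001, 0.109, 0.0, -0.001, 0.002] 
[0.265, 0.001, 0.147, 0.0, -0.001, 0.002] 
[0.304, 0.001, 0.189, 0.0, -0.001, 0.002] 
[0.338, 0.001, 0.235, 0.0, -0.001, 0.002] 
--
```

Theta tracks the plan: 1.01 measured. I follow the arc down.

Request:
servo_tool([
  [0.023,0,0.003,0,0,0,1],
  [0.076,0,0.022,0,0,0,1],
  [0.128,0,0.046,0,0,0,1],
  [0.177,0,0.076,0,0,0,1],
  [0.223,0,0.109,0,0,0,1],
  [0.265,0,0.147,0,0,0,1],
  [0.304,0,0.189,0,0,0,1],
  [0.338,0,0.235,0,0,0,1],
])

```text
time_s: 28.18
eef_pos: [0.5072, -0.1, 0.1319]
ee_rot: [[-0.054, 0.999, 0.001], [0.999, 0.054, 0.001], [0.001, 0.001, -1.0]]
ft_force: [1.0, 1.3, 2.7]
gripper_width: -0.0
gripper_force: 1.4
```

```bash
python3 - <<'E'
from h import *
tab_theta(manip.get_image("scene")); P=Plan(); y=np.array([-.055,.9985,0]);hg=np.array([.5132,-.2072,.05])
w=[(hg+y*(.138)+[0,0,.05+h],3) for h in(.02,.015,.01,.005,.002,0,-.002)]
P.call(*w)
E
```

```text
tab [234.14285714 178.05844156] 154 theta 0.27 err 0.5040399269664028
t 28.2 at [ 0.5058 -0.0982  0.1293] w 0.0001 F [-1.2  1.6 -2.5] q [-0.44  0.19  0.6   1.9  -0.12  1.09  0.27]
[0.115, 0.006, 0.037, -0.001, -0.001, 0.002] 
[0.115, 0.006, 0.057, -0.001, -0.001, 0.002] 
[0.115, 0.006, 0.077, -0.001, -0.001, 0.002] 
[0.115, 0.006, 0.097, -0.001, -0.001, 0.002] 
[0.115, 0.006, 0.109, -0.001, -0.001, 0.002] 
[0.115, 0.006, 0.117, -0.001, -0.001, 0.002] 
[0.115, 0.006, 0.125, -0.001, -0.001, 0.002] 
--
```

Request:
servo_tool([
  [0.05,0,0.01,0,0,0,1],
  [0.1,0.003,0.03,0,0,0,1],
  [0.115,0.006,0.05,0,0,0,1],
  [0.115,0.006,0.07,0,0,0,1],
  [0.115,0.006,0.09,0,0,0,1],
  [0.115,0.006,0.105,0,0,0,1],
  [0.115,0.006,0.117,0,0,0,1],
  [0.115,0.006,0.12,0,0,0,1],
])

```text
time_s: 28.9
eef_pos: [0.5067, -0.0727, 0.102]
ee_rot: [[-0.053, 0.999, -0.001], [0.999, 0.053, -0.0], [-0.0, -0.001, -1.0]]
ft_force: [-1.0, 1.2, 1.1]
gripper_width: -0.0001
gripper_force: 0.9
```

```bash
python3 - <<'E'
from h import *
tab_theta(manip.get_image("scene")); P=Plan()
E
```

```text
tab [239.95145631 193.82524272] 103 theta 0.02 err 1.168054685792302
t 28.9 at [ 0.5067 -0.0727  0.1021] w 0.0001 F [ 0.4  0.  -0.1] q [-0.47  0.22  0.58  1.94 -0.14  1.03  0.23]
```

Request:
servo_tool([
  [0,0,0.004,0,0,0,1],
  [0,0,0.008,0,0,0,1],
  [0,0,0.01,0,0,0,1],
  [0,0,0.012,0,0,0,1],
  [0,0,0.014,0,0,0,1],
  [0,0,0.014,0,0,0,1],
  [0,0,0.014,0,0,0,1],
  [0,0,0.014,0,0,0,1],
])

```text
time_s: 29.62
eef_pos: [0.507, -0.0723, 0.1001]
ee_rot: [[-0.053, 0.999, 0.0], [0.999, 0.053, 0.001], [0.001, 0.0, -1.0]]
ft_force: [-5.7, 1.0, 14.6]
gripper_width: 0.0001
gripper_force: 7.1
```

Request:
servo_tool([
  [0,0,0.004,0,0,0,1],
  [0,0,0.004,0,0,0,1],
  [0,0,0.004,0,0,0,1],
  [0,0,0,0,0,0,1],
  [0,0,-0.1,0,0,0,1],
  [0,0,-0.2,0,0,0,1],
  [0,0,-0.3,0,0,0,1],
  [0,0,-0.3,0,0,0,1],
])

```text
time_s: 30.28
eef_pos: [0.5092, -0.0729, 0.1785]
ee_rot: [[-0.053, 0.999, 0.007], [0.999, 0.053, 0.001], [0.0, 0.007, -1.0]]
ft_force: [0.7, 0.4, 1.1]
gripper_width: 0.0
gripper_force: 0.0
```

```bash
python3 - <<'E'
from h import *
np.set_printoptions(precision=4,suppress=True)
t=manip.get_image("top"); s=manip.get_image("scene"); tab_theta(s); P=Plan()
x=np.hstack([cv2.resize(t["frame"][240:330,170:430],None,fx=1.5,fy=2),cv2.resize(s["frame"][110:260,130:330],(390,180*1))]); 
y=cv2.resize(s["frame"][140:260,130:370],None,fx=3.2,fy=3.2); cv2.imwrite("pics/s9c.png",y[:,:,::-1])
for k in("white","yellow","green"):
  for n,im in(("top",t),("scene",s)):
    for r in manip.search_frame(f"key_{k}_top",im)[:2]: print(k,n,round(r["score"],2),r["position"],at_z(im,r["position"],.045)[:2])
E
```

```text
tab [240.0693 194.6733] 101 theta 0.0 err 1.1712007539058997
t 30.4 at [ 0.5074 -0.0724  0.1747] w -0.0003 F [ 0.1  0.6 -0.3] q [-0.49  0.13  0.59  1.86 -0.08  1.18  0.18]
white top 0.66 [428.3, 147.8] [ 0.7702 -0.2297]
white top 0.42 [257.0, 283.2] [0.4804 0.1305]
white scene 0.56 [196.7, 202.8] [ 0.5055 -0.1196]
white scene 0.43 [300.1, 187.1] [0.4742 0.1413]
yellow scene 0.44 [337.5, 179.8] [0.4546 0.2439]
green top 0.7 [231.4, 284.8] [0.4764 0.1834]
```

View pics/s9c.png

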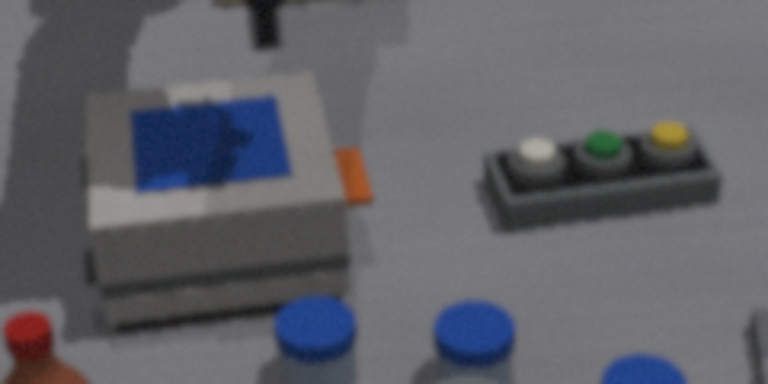

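The shell is shut flush. In the scene view the caps are at about (298,187) white, (319,185) green and (339,182) yellow. I triangulate them.

```bash
python3 - <<'E'
from h import *
np.set_printoptions(precision=4,suppress=True)
t=manip.get_image("top"); s=manip.get_image("scene")
def cap(im,k,g,r):
    h=cv2.cvtColor(im["frame"],cv2.COLOR_RGB2HSV).astype(int); yy,xx=np.indices(h.shape[:2])
    H,S,V=h[...,0],h[...,1],h[...,2]
    m={"white":(S<40)&(V>150),"green":(H>60)&(H<95)&(S>100),"yellow":(H>18)&(H<36)&(S>110)}[k]&(np.hypot(xx-g[0],yy-g[1])<r)
    return np.array([xx[m].mean(),yy[m].mean()]),m.sum()
for k,g,gs in(("white",(256,285),(298,187)),("green",(230,287),(319,185)),("yellow",(204,289),(339,182))):
    a,n=cap(t,k,g,10); b,m=cap(s,k,gs,9); print(k,a,n,b,m,tri([t,s],[a,b]),at_z(t,a,.045)[:2],at_z(s,b,.045)[:2])
E
```

```text
white [255.5231 284.8231] 130 [297.4773 185.7955] 44 [0.4773 0.1333 0.0518] [0.477  0.1335] [0.4673 0.1358]
green [229.3165 286.443 ] 158 [318.2069 184.8276] 58 [0.4731 0.1879 0.0467] [0.473  0.1876] [0.4705 0.1891]
yellow [202.6588 288.3706] 170 [338.7714 182.1429] 70 [0.4685 0.2429 0.0467] [0.4683 0.2427] [0.4659 0.2443]
```

```bash
python3 - <<'E'
from h import *
P=Plan(); P.call(([.477,.1335,.12],3)); P.call(([.477,.1335,.06],3)); P.call(([.477,.1335,.05],3))
E
```

```text
t 30.8 at [ 0.5067 -0.0723  0.1735] w -0.0 F [ 0.5 -0.8  0.8] q [-0.49  0.13  0.59  1.86 -0.08  1.18  0.18]
[0.828, -0.074, 0.214, -0.0, 0.0, 0.001] 
--
[0.001, 0.0, 0.24, -0.0, 0.0, -0.0] 
--
[-0.0, 0.0, 0.04, -0.0, 0.0, -0.0] 
--
```

Request:
servo_tool([
  [0.12,-0.01,0,0,0,0,1],
  [0.24,-0.02,0,0,0,0,1],
  [0.36,-0.03,0,0,0,0,1],
  [0.48,-0.04,0.05,0,0,0,1],
  [0.6,-0.05,0.1,0,0,0,1],
  [0.72,-0.06,0.15,0,0,0,1],
  [0.828,-0.074,0.214,0,0,0,1],
  [0.828,-0.074,0.214,0,0,0,1],
])

```text
time_s: 31.45
eef_pos: [0.4744, 0.1387, 0.1176]
ee_rot: [[-0.061, 0.998, -0.004], [0.998, 0.061, -0.0], [-0.0, -0.004, -1.0]]
ft_force: [-0.6, -0.1, -0.0]
gripper_width: -0.0001
gripper_force: 0.0
```

Request:
servo_tool([
  [0,0,0.06,0,0,0,1],
  [0,0,0.12,0,0,0,1],
  [0,0,0.18,0,0,0,1],
  [0,0,0.22,0,0,0,1],
  [0,0,0.22,0,0,0,1],
  [0,0,0.22,0,0,0,1],
  [0,0,0.22,0,0,0,1],
  [0,0,0.22,0,0,0,1],
])

```text
time_s: 32.12
eef_pos: [0.4779, 0.1336, 0.0664]
ee_rot: [[-0.054, 0.999, 0.001], [0.999, 0.054, 0.001], [0.001, 0.001, -1.0]]
ft_force: [0.3, -0.7, -0.8]
gripper_width: -0.0004
gripper_force: 0.0
```

```bash
python3 - <<'E'
from h import *
P=Plan(); P.call(([.477,.1335,.048],3)); P.call(([.477,.1335,.041],3))
E
```

```text
t 32.1 at [0.4779 0.1336 0.0664] w -0.0004 F [ 0.3 -0.7 -0.8] q [-0.73  0.22  0.4   2.   -0.11  0.94 -0.22]
[-0.0, -0.004, 0.074, 0.001, -0.0, 0.001] 
--
[-0.0, 0.0, 0.028, -0.0, -0.0, -0.0] 
--
```

Now I lower onto the white key and watch the force.

Request:
servo_tool([
  [0,-0.004,0.03,0,0,0,1],
  [0,-0.004,0.05,0,0,0,1],
  [0,-0.004,0.065,0,0,0,1],
  [0,-0.004,0.075,0,0,0,1],
  [0,-0.004,0.085,0,0,0,1],
  [0,-0.004,0.09,0,0,0,1],
  [0,-0.004,0.09,0,0,0,1],
  [0,-0.004,0.09,0,0,0,1],
])

```text
time_s: 32.78
eef_pos: [0.4766, 0.1336, 0.0455]
ee_rot: [[-0.053, 0.999, -0.001], [0.999, 0.053, 0.002], [0.002, -0.0, -1.0]]
ft_force: [-15.1, -3.2, 40.7]
gripper_width: -0.0002
gripper_force: 20.1
```

Request:
servo_tool([
  [0,0,-0.006,0,0,0,1],
  [0,0,-0.006,0,0,0,1],
  [0,0,-0.006,0,0,0,1],
  [0,0,-0.006,0,0,0,1],
  [0,0,-0.006,0,0,0,1],
  [0,0,-0.006,0,0,0,1],
  [0,0,-0.006,0,0,0,1],
  [0,0,-0.006,0,0,0,1],
])

```text
time_s: 33.45
eef_pos: [0.4765, 0.1335, 0.0458]
ee_rot: [[-0.053, 0.999, -0.0], [0.999, 0.053, 0.001], [0.001, -0.0, -1.0]]
ft_force: [-9.2, -1.7, 22.5]
gripper_width: 0.0001
gripper_force: 11.2
```

Request:
servo_tool([
  [0,0,-0.008,0,0,0,1],
  [0,0,-0.008,0,0,0,1],
  [0,0,-0.008,0,0,0,1],
  [0,0,-0.008,0,0,0,1],
  [0,0,-0.008,0,0,0,1],
  [0,0,-0.008,0,0,0,1],
  [0,0,-0.008,0,0,0,1],
  [0,0,-0.008,0,0,0,1],
])

```text
time_s: 34.12
eef_pos: [0.4764, 0.1335, 0.0465]
ee_rot: [[-0.054, 0.999, 0.0], [0.999, 0.054, 0.0], [0.0, 0.0, -1.0]]
ft_force: [-2.3, 1.0, 5.1]
gripper_width: -0.0003
gripper_force: 2.3
```

Request:
servo_tool([
  [0,0,-0.008,0,0,0,1],
  [0,0,-0.008,0,0,0,1],
  [0,0,-0.008,0,0,0,1],
  [0,0,-0.008,0,0,0,1],
  [0,0,-0.008,0,0,0,1],
  [0,0,-0.008,0,0,0,1],
  [0,0,-0.008,0,0,0,1],
  [0,0,-0.008,0,0,0,1],
])

```text
time_s: 34.78
eef_pos: [0.4764, 0.1334, 0.0485]
ee_rot: [[-0.054, 0.999, 0.0], [0.999, 0.054, 0.0], [0.0, 0.0, -1.0]]
ft_force: [-1.8, 2.0, 3.9]
gripper_width: -0.0003
gripper_force: 1.7
```

Request:
servo_tool([
  [0,0,-0.12,0,0,0,1],
  [0,0,-0.12,0,0,0,1],
  [0,0,-0.12,0,0,0,1],
  [0,0,-0.12,0,0,0,1],
  [0,0,-0.12,0,0,0,1],
  [0,0,-0.12,0,0,0,1],
  [0,0,-0.12,0,0,0,1],
  [0,0,-0.12,0,0,0,1],
])

```text
time_s: 35.45
eef_pos: [0.4761, 0.1332, 0.0781]
ee_rot: [[-0.054, 0.999, -0.001], [0.999, 0.054, -0.0], [-0.0, -0.001, -1.0]]
ft_force: [-0.4, 0.4, 0.2]
gripper_width: -0.0002
gripper_force: 0.0
```

```bash
python3 - <<'E'
from h import *
P=Plan(); P.call(([.4685,.243,.075],3)); P.call(([.4685,.243,.046],3))
E
```

```text
t 35.5 at [0.4761 0.1332 0.0781] w -0.0002 F [-0.4  0.4  0.2] q [-0.73  0.2   0.4   1.99 -0.1   0.97 -0.23]
[0.44, -0.007, 0.012, -0.0, 0.0, 0.001] 
--
[0.0, 0.0, 0.116, -0.0, 0.0, -0.0] 
--
```

The force falls off like a spring, so the white key bottomed out at about 0.046 and came back up. Next is yellow.

Request:
servo_tool([
  [0.1,0,0,0,0,0,1],
  [0.2,0,0,0,0,0,1],
  [0.3,-0.004,0,0,0,0,1],
  [0.4,-0.006,0,0,0,0,1],
  [0.44,-0.007,0.01,0,0,0,1],
  [0.44,-0.007,0.01,0,0,0,1],
  [0.44,-0.007,0.01,0,0,0,1],
  [0.44,-0.007,0.01,0,0,0,1],
])

```text
time_s: 36.12
eef_pos: [0.469, 0.2413, 0.0759]
ee_rot: [[-0.052, 0.999, -0.0], [0.999, 0.052, -0.001], [-0.001, -0.0, -1.0]]
ft_force: [-0.5, -0.1, -0.9]
gripper_width: -0.0002
gripper_force: 0.0
```

```bash
python3 - <<'E'
from h import *
P=Plan(); P.call(([.4685,.243,.045],3))
E
```

```text
t 36.1 at [0.469  0.2413 0.0759] w -0.0002 F [-0.5 -0.1 -0.9] q [-0.86  0.27  0.34  1.91 -0.11  0.98 -0.42]
[0.007, -0.001, 0.123, -0.0, 0.0, -0.0] 
--
```

Request:
servo_tool([
  [0.006,0,0.04,0,0,0,1],
  [0.006,0,0.08,0,0,0,1],
  [0.006,0,0.1,0,0,0,1],
  [0.006,0,0.112,0,0,0,1],
  [0.006,0,0.12,0,0,0,1],
  [0.006,0,0.123,0,0,0,1],
  [0.006,0,0.123,0,0,0,1],
  [0.006,0,0.123,0,0,0,1],
])

```text
time_s: 36.78
eef_pos: [0.4684, 0.2437, 0.046]
ee_rot: [[-0.053, 0.999, -0.001], [0.999, 0.053, -0.001], [-0.001, -0.001, -1.0]]
ft_force: [-6.0, -4.8, 14.4]
gripper_width: 0.0001
gripper_force: 7.5
```

Request:
servo_tool([
  [0,0,-0.04,0,0,0,1],
  [0,0,-0.08,0,0,0,1],
  [0,0,-0.1,0,0,0,1],
  [0,0,-0.1,0,0,0,1],
  [0,0,-0.1,0,0,0,1],
  [0,0,-0.1,0,0,0,1],
  [0,0,-0.1,0,0,0,1],
  [0,0,-0.1,0,0,0,1],
])

```text
time_s: 37.45
eef_pos: [0.4684, 0.2445, 0.0699]
ee_rot: [[-0.054, 0.999, -0.001], [0.999, 0.054, -0.0], [-0.0, -0.001, -1.0]]
ft_force: [-0.2, -0.2, 0.9]
gripper_width: -0.0004
gripper_force: 0.0
```

Request:
servo_tool([
  [0,0,0.03,0,0,0,1],
  [0,0,0.06,0,0,0,1],
  [0,0,0.08,0,0,0,1],
  [0,0,0.093,0,0,0,1],
  [0,0,0.1,0,0,0,1],
  [0,0,0.101,0,0,0,1],
  [0,0,0.101,0,0,0,1],
  [0,0,0.101,0,0,0,1],
])

```text
time_s: 38.12
eef_pos: [0.4685, 0.2446, 0.0459]
ee_rot: [[-0.053, 0.999, -0.001], [0.999, 0.053, 0.0], [0.0, -0.001, -1.0]]
ft_force: [-7.2, -4.0, 17.6]
gripper_width: 0.0003
gripper_force: 8.9
```

Request:
servo_tool([
  [0,0,-0.05,0,0,0,1],
  [0,0,-0.1,0,0,0,1],
  [0,0,-0.12,0,0,0,1],
  [0,0,-0.12,0,0,0,1],
  [0,0,-0.12,0,0,0,1],
  [0,0,-0.12,0,0,0,1],
  [0,0,-0.12,0,0,0,1],
  [0,0,-0.12,0,0,0,1],
])

```text
time_s: 38.78
eef_pos: [0.4683, 0.2444, 0.0744]
ee_rot: [[-0.054, 0.999, -0.001], [0.999, 0.054, -0.001], [-0.001, -0.001, -1.0]]
ft_force: [0.3, -0.3, 0.5]
gripper_width: 0.0003
gripper_force: 0.0
```

```bash
python3 - <<'E'
from h import *
P=Plan(); P.call(([.473,.188,.076],3))
E
```

```text
t 38.8 at [0.4683 0.2444 0.0744] w 0.0003 F [ 0.3 -0.3  0.5] q [-0.86  0.28  0.34  1.91 -0.11  0.98 -0.42]
[-0.226, 0.007, -0.006, -0.0, 0.0, 0.001] 
--
```

Request:
servo_tool([
  [-0.1,0.003,-0.006,0,0,0,1],
  [-0.2,0.007,-0.006,0,0,0,1],
  [-0.226,0.007,-0.006,0,0,0,1],
  [-0.226,0.007,-0.006,0,0,0,1],
  [-0.226,0.007,-0.006,0,0,0,1],
  [-0.226,0.007,-0.006,0,0,0,1],
  [-0.226,0.007,-0.006,0,0,0,1],
  [-0.226,0.007,-0.006,0,0,0,1],
])

```text
time_s: 39.45
eef_pos: [0.4732, 0.1892, 0.0765]
ee_rot: [[-0.055, 0.998, -0.0], [0.998, 0.055, 0.0], [0.0, -0.0, -1.0]]
ft_force: [0.7, -0.1, -0.5]
gripper_width: -0.0003
gripper_force: 0.0
```

Request:
servo_tool([
  [0,0,0.04,0,0,0,1],
  [0,0,0.08,0,0,0,1],
  [0,0,0.1,0,0,0,1],
  [0,0,0.112,0,0,0,1],
  [0,0,0.12,0,0,0,1],
  [0,0,0.124,0,0,0,1],
  [0,0,0.124,0,0,0,1],
  [0,0,0.124,0,0,0,1],
])

```text
time_s: 40.12
eef_pos: [0.4728, 0.1883, 0.046]
ee_rot: [[-0.054, 0.999, -0.001], [0.999, 0.054, 0.0], [0.0, -0.001, -1.0]]
ft_force: [-6.7, -1.3, 12.7]
gripper_width: -0.0004
gripper_force: 6.1
```

Green bottomed out too. I lift clear and check the shell before handing in.

Request:
servo_tool([
  [0,0,-0.1,0,0,0,1],
  [0,0,-0.2,0,0,0,1],
  [0,0,-0.35,0,0,0,1],
  [0,0,-0.5,0,0,0,1],
  [0,0,-0.5,0,0,0,1],
  [0,0,-0.5,0,0,0,1],
  [0,0,-0.5,0,0,0,1],
  [0,0,-0.5,0,0,0,1],
])

```text
time_s: 40.78
eef_pos: [0.4727, 0.1879, 0.1693]
ee_rot: [[-0.054, 0.999, -0.002], [0.999, 0.054, -0.001], [-0.001, -0.002, -1.0]]
ft_force: [0.3, -0.4, -1.0]
gripper_width: 0.0001
gripper_force: 0.0
```

```bash
python3 - <<'E'
from h import *
tab_theta(manip.get_image("scene")); P=Plan()
print(manip.job_done())
E
```

```text
tab [240.23584906 194.87735849] 106 theta 0.0 err 1.3102959262956115
t 40.8 at [0.4727 0.1879 0.1692] w 0.0003 F [-0.3  0.2  1. ] q [-0.82  0.12  0.38  1.86 -0.05  1.17 -0.37]
the job is handed in; nothing more can be done
None
```

I put the three tubs present (red, yellow, blue) in pockets, shut the shell flush, pressed white once, yellow twice and green once, and handed the job in at about 41 s; no verdict was returned.

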